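Clamp the gear housing and hold the locking blade in its window

ROBOT

A 7-joint arm with a two-finger parallel gripper is mounted at the origin on the work surface. World frame = base frame: x ahead of the robot, y to its left, z up, the work surface at z = 0. Lengths are in m, angles in rad, forces in N, time in s.
With the tool pointing down it reaches from about 0.425 to 0.875 m from the base axis. Payload 4.7 kg.
Tool frame: the origin (TCP) lies at the very end of the fingers, on their centre line; the grasp point (between the pads) lies 19 mm behind it (grip_point_offset is the distance from the TCP to the grasp point, in m); x points along the fingers, z is the direction in which the jaws open and shut, and the axes are right-handed (so a half turn about x gives the same grasp; the last joint's range is limited). The gripper opens to 87 mm and grips with 3 to 60 N. Pads are 19 mm wide; open, the fingers measure 117 mm over their backs; the gripper's body (75 mm by 190 mm) begins 51 mm behind the grasp point.
Start: joints at [-1.303, 0.321, -0.07, 1.45, 0.023, 1.371, -0.057], TCP at [0.163, 0.629, 0.198] pointing down, gripper open.
Joint ranges: [-2.86, 2.86], [-0.3, 2.09], [-1.38, 1.24], [0.06, 2.45], [-1.56, 4.7], [0.09, 2.05], [-2.69, 2.69]. Speed limits (rad/s): [2.57, 2.57, 3.14, 3.14, 3.14, 3.14, 3.14].

INTERFACE

Orientations are given as a rotation vector (axis times angle).
In Python, from bench import get_state, get_image, calibration, close_job, grip_point_offset gives the robot as it stands.
- The arm moves only by the tool play_rows, never from a script. Its argument "targets" is a list of rows, each an object with "claw": the closure, from 0 (fully open) to 1 (shut); "linear": the shift along the tool's x, y, z as a fraction of full scale, a list of three; "rotation": the turn, a rotation vector about the tool's x, y, z as a fraction of full scale, a list of three. In form: [{"claw": claw, "linear": [x, y, z], "rotation": [wx, wy, wz]}, ...]. A call has 1 to 10 rows; each row shifts and turns the pose as measured when the row begins, along the tool's axes as they then stand; what a row does not reach is not made up. Full scale, the value 1, is 2.5 cm for a shift and 90 degrees for a turn. A row lasts 1/12 s, in which the tool goes at most 41.7 mm and 7.16 degrees, less where a joint would pass 70% of its speed; a pose out of reach is approached as far as the arm can. A call with a number of a shift or a turn outside -1 to 1 is refused whole. A call with a gripper value outside its range is refused whole. The fingers move at their own pace and stop on an object; "newtons" is the grip in N (left out, the last holds). Time passes only in rows, so rows that do not move let the fingers close. It gives the time, the measured TCP pose, the force and the opening at its end, in the units of the state.
- get_state(): the state, without advancing time (a new reading comes with each control period).
- get_image(name): name is "scene" or "top"; returns the picture (480x640x3 uint8, blue, green, red); there is no depth.
- calibration(name): a dict with "fx", "fy", "cx", "cy" (pixels), "rvec" (rotation vector, rad) and "tvec" (3), from world to camera coordinates, as OpenCV has them. Camera axes: x right, y down, z forward; pixel columns grow to the right and rows downward; lengths in m; the calibration is good to about 2 mm. A picture is of the moment at which its call begins. calibration takes no time and is no camera call.
- close_job(): hands the job in, once; it reports no verdict.
The state is a dict: "time": time; "joint_positions": joint angles; "qd": joint speeds; "joint_torque": joint torques, N m; "position": TCP position; "tool_rot": TCP orientation; "ft_force": force on the tool from outside, world axes, zero at the start; "torque": the same for the moment, N m; "grip_width": opening from 0.0 (shut) to 1.0 (fully open).
Only numpy, scipy, OpenCV 4.12 (cv2) and the standard library are available. Lean on these libraries where they do the work, as an engineer would, in place of code of your own. Each camera call takes 0.05 s, during which the arm holds its last target. There are 200 camera calls.

TASK

Crank the vise handle clockwise until the moving jaw clamps the gear housing firmly against the fixed jaw, and let go of the handle. Then lift the red-handled locking blade out of the tool rack, pass it straight down through the slot in the housing's cover until the cover's top lies within the yellow band on the blade, and finish holding it there, still gripped and upright, with its red grip clear of the cover. Leave the housing clamped and do not disturb the other tools in the rack, the oil filter or the wrench.

Things in the scene. Friction and masses are not known exactly. Their poses are not given: they have to be found in the camera images.
- vise: Blue machine vise bolted to the bench, bed 120 x 195 mm, 25 mm high. Origin on the bench between the jaws. Its y axis is the screw axis: the fixed jaw's steel face is at y = +40 mm, the moving jaw and the crank are on the -y side. Jaws are 100 mm wide in x and reach 70 mm above the bench.
- jaw: Moving jaw of the vise. Its origin lies at bench height in the plane of its steel clamping face; it slides along the vise's +y to clamp, 5 mm for each radian of the crank (11 mm from crank = 0 to the clamped housing).
- crank (a joint): Crank angle in rad, 0 (open) to 3; grows clockwise seen from the handle end (handle goes from the vise's -x side over the top to +x) and closes the jaw. The arm leans (crank - 1.30) from upright towards the vise's +x. Turns freely at about 6 N at the handle; the housing is tight near 2.2, where the handle stops hard; 18 N clamps it well. Self-locking: stays where left.
- crank_grip (a point): Centre of the crank's black handle sleeve, 20 mm in diameter and 56 mm long, parallel to the vise's y axis, which spins freely on its pin. It runs on a circle of 50 mm radius about crank_axis, in the vise's x-z plane. The arm's 12 mm bar is 32 to 44 mm from this point towards the vise.
- crank_axis (a point): Point on the crank's axis, 55 mm above the bench, level along the axis with crank_grip (centre of the circle that crank_grip runs on). Axes as the vise's.
- housing: Aluminium gear housing with a grey cover, 80 (x) x 70 (y) x 75 mm high, 0.85 kg, standing loose on the vise bed (25 mm above the bench) between the jaws until clamped. Origin: centre of its underside. Its y axis points along the vise's, within 2 degrees once clamped.
- slot (a point): Centre of the slot's mouth in the top face of the housing's cover. The slot is 10 mm (housing's x) by 30 mm (housing's y), straight through the 12 mm cover; below it the housing is open inside for 57 mm. Four bolt heads stand 3 mm above the cover near its corners.
- blade: Locking blade: steel blade 8 (x) x 28 (y) x 50 mm long with a rounded nose, pointing to its -z; above it a red block grip 16 (x) x 46 (y) x 45 mm high (z = 0 to 45 mm). Origin: centre of the grip's underside, where the blade begins. A yellow band covers the blade from 20 to 34 mm above its tip. 0.14 kg. Starts upright in a rack pocket, grip's underside on the rack's top.
- blade_tip (a point): Tip of the locking blade, 50 mm below the blade's origin.
- rack: Grey tool rack fixed on the bench, 55 (x) x 185 (y) x 60 mm high, origin: centre of its underside. Three open pockets 12 (x) x 32 mm (y), 60 mm deep, at y = -63, 0 and +63 mm.
- pin: Steel setting pin with a dark round head, 26 mm wide and 40 mm high, in another pocket; leave alone. Origin: underside of the head.
- scraper: Scraper with a blue grip 15 x 42 x 36 mm in another pocket; leave alone. Origin: underside of the grip.
- filter: Orange oil filter canister, 74 mm in diameter, 90 mm high, standing on the bench; leave alone. Origin: centre of its underside.
- wrench: Steel wrench, 190 mm long, lying on the bench; leave alone.
Mind the look-alikes: they are no part of the job. Leave any pink look-alike of the blade alone.

How it is judged:
On the way, in this order (a step that is already met when the one before it is completed fails the run):
1. the housing is clamped between the jaws (more than 20 N) and the handle is let go (contact force between jaw and housing above 20 N and contact force between the fingers and crank below 0.5 N), for 0.2 s.
2. the blade is lifted clear out of the rack (height (world z) of blade_tip above 0.08 m), for 0.1 s.
At the end, for the whole second after the job is handed in: Jaw presses the upright housing (3 deg) with over 20 N; the blade, gripped (over 2 N) and at rest, stands upright (7 deg) and in line (11 deg) in the slot, its tip 18 to 36 mm below the cover's top and within 6 mm of the slot's centre, the grip clear of the cover (contact force between jaw and housing above 20 N and z of blade_tip in the frame of slot between -0.036 and -0.018 m and horizontal distance between blade_tip and slot below 0.006 m and angle between blade's own z axis and vertical below 0.12 rad and angle between the y axis of blade and the y axis of housing, either way round below 0.2 rad and contact force between the fingers and blade above 2 N and linear speed of blade below 0.02 m/s and angle between housing's own z axis and vertical below 0.05 rad); the arm keeps its last pose, push and grip.
It fails at once if the pin or the scraper is moved more than 20 mm (distance of any of pin, scraper from where it was at the start of the episode above 0.02 m).
It fails at once if the filter or the wrench is moved more than 30 mm (distance of any of filter, wrench from where it was at the start of the episode above 0.03 m).
It also fails if it takes over 67 s, if anything falls off the work surface, if the arm or the gripper's body presses on something with over 40 N, if the wrist force passes 120 N, or if a joint passes its speed limit or range.

## Working session

There is one attempt and no reset: what is moved stays moved. The work goes in short steps, Python scripts to look and compute and a tool call to move; the robot and the scene stay as the last step left them, time stands still between calls to the robot, and variables do not carry over. Pictures are saved under pics/ and viewed, about 8 in all and at most 12, crops included, and the job is handed in when it is done.

Besides the shell and the picture viewer there is one more tool, called after ">>>" as a command line: name --argument value ..., lists and objects as JSON in quotes. play_rows: Moves the arm, as the interface text tells. Shift numbers are shares of 2.5 cm and turn numbers shares of 90 degrees, none past 1 either way. Its arguments: {"type":"object","properties":{"targets":{"type":"array"},"newtons":{"type":"number"}},"required":["targets"]}

```bash
mkdir -p pics; ls; python3 - <<'E'
from bench import *
import cv2
print(get_state()); print(grip_point_offset)
for n in("scene","top"):
    cv2.imwrite(f"pics/{n}0.png",get_image(n)); print(calibration(n))
E
```

```text
pics
{'time': 0.0, 'joint_positions': array([-1.3028948 ,  0.32183507, -0.07008884,  1.45165793,  0.02262338,
        1.37078772, -0.05691878]), 'qd': array([-4.89976342e-05, -5.66675952e-04,  3.77467827e-04,  6.54637616e-04,
        4.54271642e-04, -4.65234762e-04, -7.95847822e-04]), 'joint_torque': array([ 1.72590699e-04, -4.91308558e+01, -4.03710930e-01, -3.12516010e+01,
       -6.39278744e-02,  4.38902120e-02,  1.85984309e-04]), 'position': array([0.16311404, 0.62859123, 0.19676233]), 'tool_rot': array([-1.02150049,  1.32009102,  1.01940813]), 'ft_force': array([ 0.04512831,  0.12281308, -0.09376179]), 'torque': array([-0.03050517, -0.07180919,  0.01070751]), 'grip_width': 1.0008775780149568}
0.0187
{'fx': 464.507144777272, 'fy': 464.507144777272, 'cx': 306.9651157858154, 'cy': 239.19502932015376, 'rvec': array([ 2.30090592,  0.98210158, -0.3584332 ]), 'tvec': array([-0.39431946, -0.24431104,  1.1997328 ])}
{'fx': 482.216913389233, 'fy': 482.216913389233, 'cx': 318.54969084188315, 'cy': 235.1115025079426, 'rvec': array([ 2.2020573 , -2.1695445 ,  0.14320077]), 'tvec': array([-0.01607533,  0.53953086,  1.00607315])}
```

View pics/scene0.png

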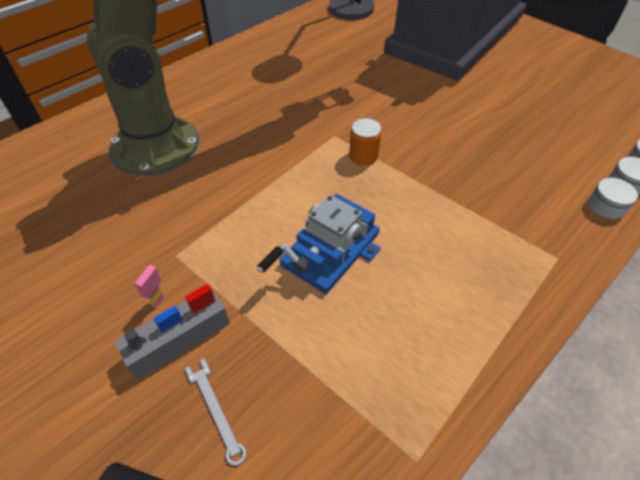

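View pics/top0.png

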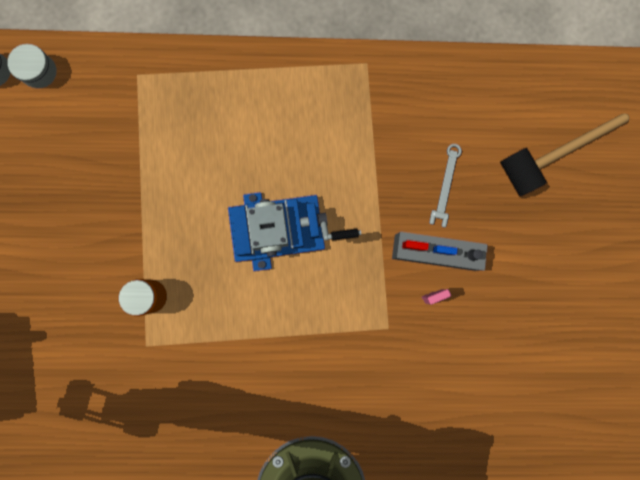

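Scene: black crank handle at about (270,258) and slot at (335,215). Top: handle at (345,234), slot at (267,226). Three candidates for the blade: the red grip at top (415,245) in the rack, the pink look-alike at (437,297) outside it, and the blue scraper at (446,250). The red one in the rack pocket fits; I'll confirm it in a crop.

```bash
cat > h.py <<'E'
import numpy as np, cv2
from bench import *
def cam(n):
    c=calibration(n); K=np.array([[c['fx'],0,c['cx']],[0,c['fy'],c['cy']],[0,0,1]])
    R=cv2.Rodrigues(np.array(c['rvec']))[0]; return K,R,np.array(c['tvec'])
def ray(n,p):
    K,R,t=cam(n); return -R.T@t, R.T@np.linalg.inv(K)@np.array([p[0],p[1],1.])
def plane(n,p,z):
    o,d=ray(n,p); return o+d*(z-o[2])/d[2]
def tri(ps,pt):
    P=[(lambda K,R,t:K@np.c_[R,t])(*cam(n)) for n in("scene","top")]
    X=cv2.triangulatePoints(P[0],P[1],np.array(ps,float).reshape(2,1),np.array(pt,float).reshape(2,1))[:,0]
    return X[:3]/X[3]
def proj(n,X):
    K,R,t=cam(n); x=K@(R@np.asarray(X)+t); return x[:2]/x[2]
def blobs(im,mask,roi,amin=15):
    x0,y0,x1,y1=roi; m=np.zeros_like(mask); m[y0:y1,x0:x1]=mask[y0:y1,x0:x1]
    out=[]
    for c in cv2.findContours(m,cv2.RETR_EXTERNAL,cv2.CHAIN_APPROX_NONE)[0]:
        mm=np.zeros_like(m); cv2.drawContours(mm,[c],-1,255,-1); ys,xs=np.nonzero(mm&m)
        if len(xs)>=amin: out.append((len(xs),np.array([xs.mean(),ys.mean()]),cv2.minAreaRect(c)))
    return sorted(out,key=lambda a:-a[0])
E
python3 - <<'E'
from h import *
S=cv2.imread('pics/scene0.png');T=cv2.imread('pics/top0.png')
print(ray('scene',(0,0))[0],ray('top',(0,0))[0])
def hsv(i):return cv2.cvtColor(i,cv2.COLOR_BGR2HSV)
for nm,im,roi in(('S',S,(180,280,222,315)),('T',T,(398,234,432,258))):
    h=hsv(im);m=(((h[...,0]<5)|(h[...,0]>174))&(h[...,1]>190)&(h[...,2]>70)).astype(np.uint8)*255
    for b in blobs(im,m,roi):print('red',nm,b)
for nm,im,roi in(('S',S,(250,240,290,278)),('T',T,(328,225,364,245))):
    m=(im.max(2)<55).astype(np.uint8)*255
    for b in blobs(im,m,roi):print('blk',nm,b)
for nm,im,roi in(('S',S,(322,205,345,225)),('T',T,(252,215,282,237))):
    m=(im.max(2)<90).astype(np.uint8)*255
    for b in blobs(im,m,roi,5):print('slot',nm,b)
a=cv2.resize(T[180:280,215:365],None,fx=5,fy=5,interpolation=cv2.INTER_CUBIC)
cv2.imwrite('pics/c1.png',a)
b=cv2.resize(T[220:310,385:505],None,fx=5,fy=5,interpolation=cv2.INTER_CUBIC)
c=cv2.resize(S[180:310,180:390],None,fx=3.8,fy=3.8,interpolation=cv2.INTER_CUBIC)
cv2.imwrite('pics/c2.png',b);cv2.imwrite('pics/c3.png',c)
E
```

```text
[ 0.95902123 -0.3562829   0.77966358] [0.43769834 0.02439961 1.05421059]
red S (439, array([199.93166287, 297.91116173]), ((200.7000274658203, 297.9000244140625), (18.335756301879883, 25.491172790527344), 63.43495178222656))
red T (184, array([415.39130435, 245.09782609]), ((415.3616027832031, 245.1077117919922), (25.055015563964844, 7.566117763519287), 7.125016689300537))
blk S (198, array([270.73232323, 258.16666667]), ((271.0, 258.0), (7.071067810058594, 26.870058059692383), 45.0))
blk T (219, array([344.69406393, 234.08675799]), ((344.58966064453125, 234.07586669921875), (8.553685188293457, 26.90673828125), 85.2363510131836))
slot S (8, array([336.5 , 211.25]), ((336.34613037109375, 211.26922607421875), (1.38675057888031, 4.160251617431641), 56.3099365234375))
slot T (67, array([266.7761194 , 225.41791045]), ((266.90997314453125, 225.3699951171875), (4.38406229019165, 14.424979209899902), 81.8698959350586))
```

View pics/c1.png

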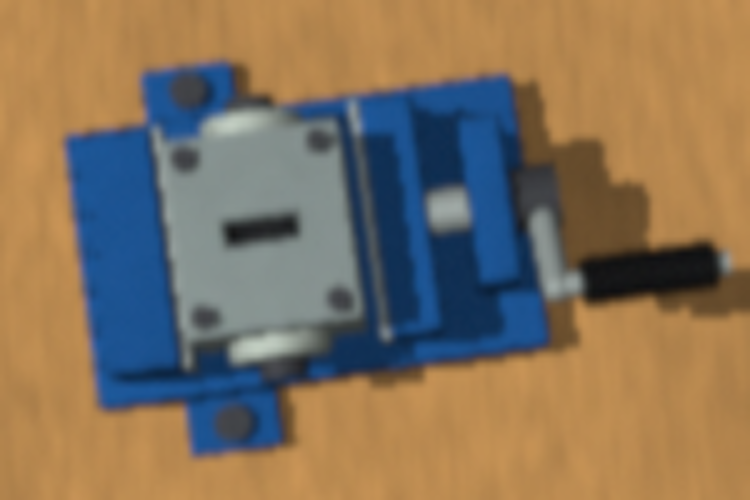

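View pics/c2.png

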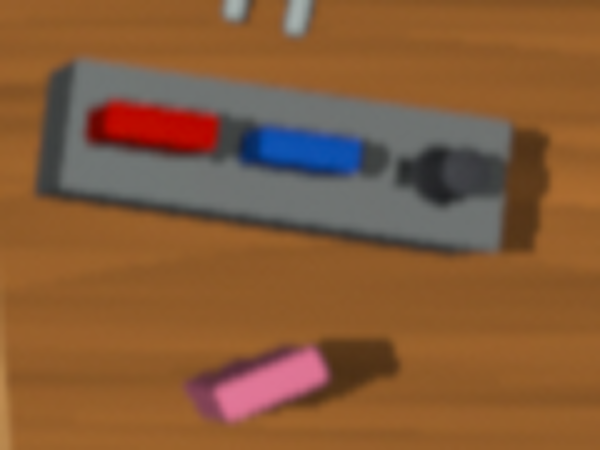

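View pics/c3.png

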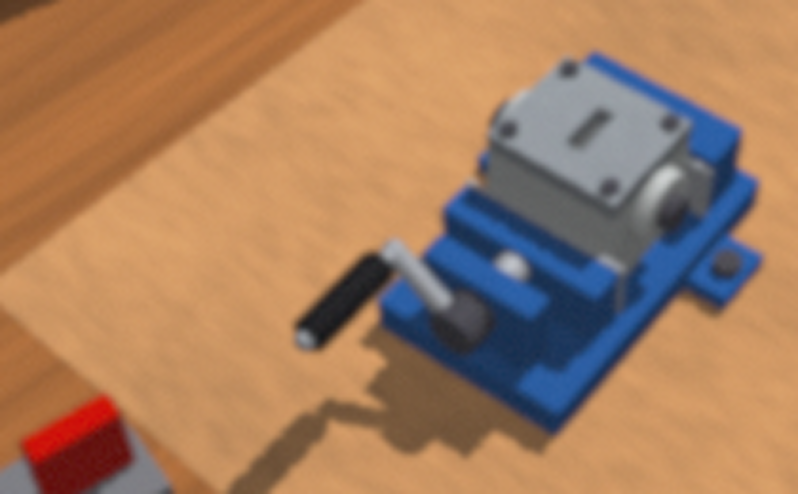

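The crops show the red grip in the rack pocket nearest the vise, next to the blue scraper. The pink one stands apart on the bench, so red is the blade. The handle leans towards the robot (crank slightly closed or at 0).

```bash
python3 - <<'E'
from h import *
np.set_printoptions(precision=4,suppress=True)
g=tri((270.73,258.17),(344.69,234.09));print('grip tri',g, 'reproj',proj('top',g),proj('scene',g))
q=lambda x,y:(215+(x-2)/5,180+(y-2)/5)
C=[(165,140),(340,118),(362,325),(187,345)]
W=np.array([plane('top',q(*c),.1) for c in C]);print('cover',W[:,:2],'centre',W.mean(0))
print('sides',np.linalg.norm(W-np.roll(W,-1,0),axis=1))
def ang(v):return np.degrees(np.arctan2(v[1],v[0]))
print('yang from cover',ang(W[0]-W[1]),ang(W[3]-W[2]),'x',ang(W[0]-W[3])+90,ang(W[1]-W[2])+90)
a,b=plane('top',q(585,286),g[2]),plane('top',q(715,262),g[2]);print('sleeve ang',ang(a-b),np.linalg.norm(a-b),(a+b)/2)
# bed corners z=.025
B=[plane('top',q(*c),.025) for c in[(65,138),(513,75),(550,345),(102,408)]]
print('bed ang',ang(B[0]-B[1]),ang(B[3]-B[2]),'x',ang(B[0]-B[3])+90,ang(B[1]-B[2])+90,'c',np.mean(B,0),np.linalg.norm(B[0]-B[1]),np.linalg.norm(B[0]-B[3]))
print('slot',plane('top',(266.8,225.4),.1))
q2=lambda x,y:(385+(x-2)/5,220+(y-2)/5)
R=[plane('top',q2(*c),.105) for c in[(108,103),(218,116),(216,153),(103,137)]]
print('red top',np.mean(R,0),'ang',ang(R[0]-R[1]),ang(R[3]-R[2]),np.linalg.norm(R[0]-R[1]),np.linalg.norm(R[0]-R[3]))
K=[plane('top',q2(*c),.06) for c in[(75,60),(513,123),(500,250),(60,192)]]
print('rack',np.mean(K,0),'ang',ang(K[0]-K[1]),ang(K[3]-K[2]),np.linalg.norm(K[0]-K[1]),np.linalg.norm(K[0]-K[3]))
s=get_state();Rm=cv2.Rodrigues(s['tool_rot'])[0];print(Rm)
E
```

```text
grip tri [ 0.5371 -0.0587  0.0859] reproj [344.5057 233.9526] [270.4619 258.198 ]
cover [[0.5852 0.1363]
 [0.5953 0.067 ]
 [0.5125 0.0565]
 [0.5035 0.1254]] centre [0.5491 0.0963 0.1   ]
sides [0.0701 0.0834 0.0694 0.0824]
yang from cover 98.33433447733303 97.46011827126205 x 97.61428856821169 97.16432398925507
sleeve ang 101.4191767186959 0.05369489460792542 [ 0.5362 -0.0589  0.0859]
bed ang 99.20583688965708 98.90221498149211 x 99.47963986454907 98.486525682263 c [0.5543 0.0827 0.025 ] 0.19435896049344287 0.11709094426084267
slot [0.5501 0.0974 0.1   ]
red top [ 0.5153 -0.2014  0.105 ] ang 84.18732682530722 82.84923782809851 0.04428602127616826 0.013747477856625865
rack [ 0.5078 -0.265   0.06  ] ang 82.75537136217848 83.37138270191312 0.1858601063768258 0.055557897898126915
[[-0.0004 -0.968   0.251 ]
 [-0.0017  0.251   0.968 ]
 [-1.     -0.0001 -0.0017]]
```

```bash
cat > plan.py <<'E'
# plan.py x y z yawdeg(tool z axis) nrows [claw] : rows from the measured pose to target, tool straight down
import sys,json
from h import *
from scipy.spatial.transform import Rotation as Ro
def plan(P,yaw,n,claw=0.):
    s=get_state();p=np.array(s['position']);R=Ro.from_rotvec(s['tool_rot'])
    a=np.radians(yaw);x=np.array([0,0,-1.]);z=np.array([np.cos(a),np.sin(a),0]);G=Ro.from_matrix(np.c_[x,np.cross(z,x),z])
    rows=[]
    for i in range(n):
        k=1/(n-i);d=R.inv().apply((np.array(P)-p)*k);w=(R.inv()*G).as_rotvec()*k
        l=np.round(d/.025,2);r=np.round(w/(np.pi/2),3)
        rows.append({"claw":claw,"linear":l.tolist(),"rotation":r.tolist()})
        p=p+R.apply(l*.025);R=R*Ro.from_rotvec(r*np.pi/2)
    f=[abs(v) for q in rows for v in q['linear']];print('max',max(f),'rot',max(np.linalg.norm(q['rotation'])*90 for q in rows),'end',p)
    print(json.dumps(rows))
if __name__=='__main__':
    v=list(map(float,sys.argv[1:]));plan(v[:3],v[3],int(v[4]),v[5] if len(v)>5 else 0.)
E
python3 plan.py 0.36 0.40 0.2 40 10
```

```text
max 1.21 rot 3.6 end [0.35999218 0.39983255 0.19993174]
[{"claw": 0.0, "linear": [-0.01, -0.99, -0.69], "rotation": [0.039, -0.0, 0.0]}, {"claw": 0.0, "linear": [-0.01, -1.03, -0.63], "rotation": [0.039, -0.0, 0.0]}, {"claw": 0.0, "linear": [-0.01, -1.07, -0.56], "rotation": [0.04, -0.0, 0.0]}, {"claw": 0.0, "linear": [-0.01, -1.1, -0.49], "rotation": [0.039, -0.0, 0.0]}, {"claw": 0.0, "linear": [-0.01, -1.13, -0.42], "rotation": [0.04, -0.0, 0.0]}, {"claw": 0.0, "linear": [-0.01, -1.15, -0.35], "rotation": [0.039, -0.0, 0.0]}, {"claw": 0.0, "linear": [-0.01, -1.18, -0.28], "rotation": [0.04, -0.0, 0.0]}, {"claw": 0.0, "linear": [-0.01, -1.19, -0.21], "rotation": [0.039, -0.0, 0.0]}, {"claw": 0.0, "linear": [-0.02, -1.2, -0.14], "rotation": [0.04, -0.0, 0.0]}, {"claw": 0.0, "linear": [-0.01, -1.21, -0.06], "rotation": [0.039, -0.001, 0.001]}]
```

>>> play_rows --targets '[{"claw":0,"linear":[-0.1,-0.95,-0.6],"rotation":[0.04,0,0]},{"claw":0,"linear":[0,-0.98,-0.58],"rotation":[0.04,0,0]},{"claw":0,"linear":[0,-1,-0.5],"rotation":[0.04,0,0]},{"claw":0,"linear":[0,-1,-0.45],"rotation":[0.04,0,0]},{"claw":0,"linear":[0,-1,-0.4],"rotation":[0.04,0,0]},{"claw":0,"linear":[0,-1,-0.35],"rotation":[0.04,0,0]},{"claw":0,"linear":[0,-1,-0.28],"rotation":[0.04,0,0]},{"claw":0,"linear":[0,-1,-0.21],"rotation":[0.04,0,0]},{"claw":0,"linear":[0,-1,-0.14],"rotation":[0.04,0,0]},{"claw":0,"linear":[0,-1,-0.06],"rotation":[0.04,0,0]}]'

```text
time: 0.93
position: [0.3318, 0.4153, 0.1926]
tool_rot: [-0.53, 1.518, 0.522]
ft_force: [-0.3, 0.4, 0.9]
grip_width: 1.001
```

```bash
python3 plan.py 0.46 0.18 0.2 15 10
```

```text
max 1.07 rot 2.3417301296263835 end [0.46005161 0.17988592 0.19996345]
[{"claw": 0.0, "linear": [-0.03, -1.06, -0.18], "rotation": [0.026, -0.001, 0.0]}, {"claw": 0.0, "linear": [-0.03, -1.06, -0.14], "rotation": [0.026, -0.001, 0.0]}, {"claw": 0.0, "linear": [-0.03, -1.07, -0.1], "rotation": [0.026, -0.001, 0.0]}, {"claw": 0.0, "linear": [-0.03, -1.07, -0.05], "rotation": [0.026, -0.001, 0.0]}, {"claw": 0.0, "linear": [-0.02, -1.07, -0.01], "rotation": [0.026, -0.001, 0.0]}, {"claw": 0.0, "linear": [-0.03, -1.07, 0.03], "rotation": [0.026, -0.0, 0.0]}, {"claw": 0.0, "linear": [-0.02, -1.07, 0.08], "rotation": [0.026, -0.001, 0.0]}, {"claw": 0.0, "linear": [-0.03, -1.06, 0.12], "rotation": [0.026, -0.0, 0.001]}, {"claw": 0.0, "linear": [-0.03, -1.06, 0.17], "rotation": [0.026, -0.001, 0.0]}, {"claw": 0.0, "linear": [-0.02, -1.06, 0.21], "rotation": [0.026, -0.0, 0.001]}]
```

>>> play_rows --targets '[{"claw":0,"linear":[-0.05,-1,-0.18],"rotation":[0.026,0,0]},{"claw":0,"linear":[-0.05,-1,-0.14],"rotation":[0.026,0,0]},{"claw":0,"linear":[-0.05,-1,-0.1],"rotation":[0.026,0,0]},{"claw":0,"linear":[-0.05,-1,-0.05],"rotation":[0.026,0,0]},{"claw":0,"linear":[-0.05,-1,0],"rotation":[0.026,0,0]},{"claw":0,"linear":[-0.05,-1,0.03],"rotation":[0.026,0,0]},{"claw":0,"linear":[-0.05,-1,0.08],"rotation":[0.026,0,0]},{"claw":0,"linear":[-0.05,-1,0.12],"rotation":[0.026,0,0]},{"claw":0,"linear":[-0.05,-1,0.17],"rotation":[0.026,0,0]},{"claw":0,"linear":[-0.05,-1,0.21],"rotation":[0.026,0,0]}]'

```text
time: 1.77
position: [0.4567, 0.1679, 0.2074]
tool_rot: [-0.176, 1.574, 0.169]
ft_force: [0.2, 1.2, 0.5]
grip_width: 1.0
```

```bash
python3 plan.py 0.537 -0.059 0.2 9 10
```

```text
max 0.96 rot 0.37107950630558945 end [ 0.5370044  -0.05900038  0.19996114]
[{"claw": 0.0, "linear": [0.03, -0.96, 0.12], "rotation": [0.004, -0.001, 0.0]}, {"claw": 0.0, "linear": [0.03, -0.95, 0.12], "rotation": [0.004, -0.001, 0.0]}, {"claw": 0.0, "linear": [0.03, -0.95, 0.13], "rotation": [0.004, -0.001, 0.0]}, {"claw": 0.0, "linear": [0.03, -0.95, 0.13], "rotation": [0.004, -0.001, 0.0]}, {"claw": 0.0, "linear": [0.03, -0.95, 0.14], "rotation": [0.004, -0.0, 0.0]}, {"claw": 0.0, "linear": [0.03, -0.95, 0.15], "rotation": [0.004, -0.001, 0.0]}, {"claw": 0.0, "linear": [0.04, -0.95, 0.15], "rotation": [0.004, -0.0, 0.001]}, {"claw": 0.0, "linear": [0.03, -0.95, 0.16], "rotation": [0.004, -0.001, 0.0]}, {"claw": 0.0, "linear": [0.03, -0.96, 0.16], "rotation": [0.004, -0.0, 0.001]}, {"claw": 0.0, "linear": [0.04, -0.95, 0.17], "rotation": [0.004, -0.001, 0.0]}]
```

>>> play_rows --targets '[{"claw":0,"linear":[0,-0.95,0.12],"rotation":[0.004,0,0]},{"claw":0,"linear":[0,-0.95,0.12],"rotation":[0.004,0,0]},{"claw":0,"linear":[0,-0.95,0.13],"rotation":[0.004,0,0]},{"claw":0,"linear":[0,-0.95,0.13],"rotation":[0.004,0,0]},{"claw":0,"linear":[0,-0.95,0.14],"rotation":[0.004,0,0]},{"claw":0,"linear":[0,-0.95,0.15],"rotation":[0.004,0,0]},{"claw":0,"linear":[0,-0.95,0.15],"rotation":[0.004,0,0]},{"claw":0,"linear":[0,-0.95,0.16],"rotation":[0.004,0,0]},{"claw":0,"linear":[0,-0.8,0.16],"rotation":[0.004,0,0]},{"claw":0,"linear":[0,-0.4,0.1],"rotation":[0.004,0,0]}]'

```text
time: 2.6
position: [0.5299, -0.0704, 0.2105]
tool_rot: [-0.099, 1.574, 0.099]
ft_force: [-0.2, 0.8, 0.5]
grip_width: 1.002
```

```bash
python3 plan.py 0.537 -0.060 0.13 9 6;python3 -c "from bench import *;print(get_state()['joint_positions'])"
```

```text
max 0.54 rot 0.36 end [ 0.53703359 -0.06004404  0.12995098]
[{"claw": 0.0, "linear": [0.54, 0.06, 0.06], "rotation": [-0.003, -0.001, -0.0]}, {"claw": 0.0, "linear": [0.54, 0.06, 0.06], "rotation": [-0.003, -0.001, -0.0]}, {"claw": 0.0, "linear": [0.53, 0.06, 0.06], "rotation": [-0.004, -0.0, -0.0]}, {"claw": 0.0, "linear": [0.54, 0.06, 0.06], "rotation": [-0.003, -0.001, -0.0]}, {"claw": 0.0, "linear": [0.53, 0.07, 0.05], "rotation": [-0.004, -0.0, -0.0]}, {"claw": 0.0, "linear": [0.54, 0.06, 0.06], "rotation": [-0.003, -0.001, -0.0]}]
[-0.54737028  0.07207658  0.66616322  1.73577427 -0.04466467  1.35491869
  0.25288578]
```

>>> play_rows --targets '[{"claw":0,"linear":[0.54,0.06,0.06],"rotation":[-0.003,-0.001,0]},{"claw":0,"linear":[0.54,0.06,0.06],"rotation":[-0.003,-0.001,0]},{"claw":0,"linear":[0.54,0.06,0.06],"rotation":[-0.003,0,0]},{"claw":0,"linear":[0.54,0.06,0.06],"rotation":[-0.003,0,0]},{"claw":0.2,"linear":[0.5,0.05,0.05],"rotation":[-0.004,0,0]},{"claw":0.2,"linear":[0.3,0.04,0.04],"rotation":[-0.003,0,0]},{"claw":0.2,"linear":[0,0,0],"rotation":[0,0,0]}]'

```text
time: 3.18
position: [0.5357, -0.0687, 0.1352]
tool_rot: [-0.107, 1.568, 0.112]
ft_force: [-0.4, 0.7, 0.2]
grip_width: 0.854
```

```bash
python3 plan.py 0.5367 -0.061 0.068 9 8 0.2;python3 - <<'E'
from h import *
s=get_state();print(s['position'])
for n in('scene','top'):cv2.imwrite(f'pics/{n}1.png',get_image(n))
S=cv2.imread('pics/scene1.png')
cv2.imwrite('pics/c4.png',cv2.resize(S[140:300,200:400],None,fx=3.5,fy=3.5,interpolation=cv2.INTER_CUBIC))
E
```

```text
max 0.34 rot 0.18 end [ 0.53660209 -0.0610613   0.06800831]
[{"claw": 0.2, "linear": [0.34, 0.04, 0.01], "rotation": [-0.001, 0.0, -0.0]}, {"claw": 0.2, "linear": [0.34, 0.04, 0.01], "rotation": [-0.001, 0.0, -0.0]}, {"claw": 0.2, "linear": [0.34, 0.04, 0.01], "rotation": [-0.001, 0.0, -0.0]}, {"claw": 0.2, "linear": [0.33, 0.03, 0.01], "rotation": [-0.002, 0.0, -0.0]}, {"claw": 0.2, "linear": [0.34, 0.03, 0.01], "rotation": [-0.001, 0.0, -0.001]}, {"claw": 0.2, "linear": [0.33, 0.04, 0.01], "rotation": [-0.002, 0.0, -0.0]}, {"claw": 0.2, "linear": [0.34, 0.04, 0.01], "rotation": [-0.001, 0.0, -0.001]}, {"claw": 0.2, "linear": [0.33, 0.03, 0.01], "rotation": [-0.002, 0.0, -0.0]}]
[ 0.53566622 -0.06869005  0.13523951]
```

View pics/c4.png

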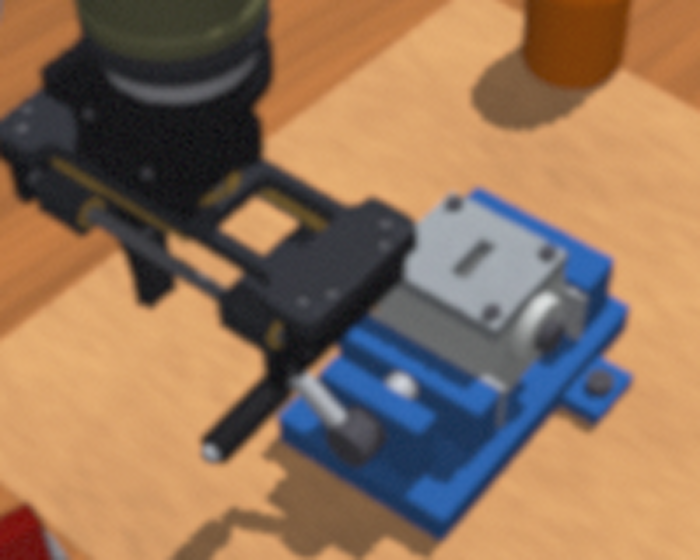

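>>> play_rows --targets '[{"claw":0.2,"linear":[0.36,0.05,0.02],"rotation":[-0.002,0,0]},{"claw":0.2,"linear":[0.36,0.05,0.02],"rotation":[-0.002,0,0]},{"claw":0.2,"linear":[0.36,0.05,0.02],"rotation":[-0.002,0,0]},{"claw":0.2,"linear":[0.36,0.05,0.02],"rotation":[-0.002,0,0]},{"claw":0.2,"linear":[0.36,0.05,0.02],"rotation":[-0.002,0,0]},{"claw":0.2,"linear":[0.36,0.05,0.01],"rotation":[-0.002,0,0]},{"claw":0.2,"linear":[0.34,0.04,0.01],"rotation":[-0.002,0,0]},{"claw":0.2,"linear":[0.25,0.04,0.01],"rotation":[-0.002,0,0]}]'

```text
time: 3.95
position: [0.5412, -0.058, 0.0647]
tool_rot: [-0.128, 1.558, 0.134]
ft_force: [-0.2, 0.9, 0.8]
grip_width: 0.802
```

>>> play_rows --targets '[{"claw":0.2,"linear":[-0.05,-0.05,-0.2],"rotation":[0,0,0]},{"claw":0.6,"linear":[0,0,0],"rotation":[0,0,0]},{"claw":1,"linear":[0,0,0],"rotation":[0,0,0]},{"claw":1,"linear":[0,0,0],"rotation":[0,0,0]},{"claw":1,"linear":[0,0,0],"rotation":[0,0,0]},{"claw":1,"linear":[0,0,0],"rotation":[0,0,0]},{"claw":1,"linear":[0,0,0],"rotation":[0,0,0]}]' --newtons 40

```text
time: 4.53
position: [0.5356, -0.0604, 0.0651]
tool_rot: [-0.128, 1.559, 0.133]
ft_force: [0.3, 0.6, 0.1]
grip_width: 0.429
```

```bash
python3 - <<'E'
from h import *
s=get_state();print(s['position'],s['ft_force'],s['grip_width']*.087);print(cv2.Rodrigues(s['tool_rot'])[0].round(3))
E
```

```text
[ 0.53560152 -0.06038742  0.06506672] [0.32022572 0.64105379 0.13132137] 0.03733595180707781
[[ 0.007 -0.166  0.986]
 [ 0.004  0.986  0.166]
 [-1.     0.003  0.008]]
```

Still closing.

>>> play_rows --targets '[{"claw":1,"linear":[0,0,0],"rotation":[0,0,0]},{"claw":1,"linear":[0,0,0],"rotation":[0,0,0]},{"claw":1,"linear":[0,0,0],"rotation":[0,0,0]},{"claw":1,"linear":[0,0,0],"rotation":[0,0,0]},{"claw":1,"linear":[0,0,0],"rotation":[0,0,0]}]'

```text
time: 4.95
position: [0.537, -0.0604, 0.0673]
tool_rot: [-0.128, 1.557, 0.134]
ft_force: [-4.6, 0.8, 8.6]
grip_width: 0.063
```

```bash
python3 - <<'E'
from h import *
S=get_image('scene');T=get_image('top')
a=cv2.resize(S[190:310,220:345],None,fx=4.5,fy=4.5,interpolation=cv2.INTER_CUBIC)
b=cv2.resize(T[190:270,295:385],None,fx=6.75,fy=6.75,interpolation=cv2.INTER_CUBIC)[:540]
cv2.imwrite('pics/scene2.png',S);cv2.imwrite('pics/top2.png',T)
w=min(a.shape[0],b.shape[0]);cv2.imwrite('pics/c5.png',cv2.resize(np.hstack([a[:w],b[:w]]),(800,int(800*w/(a.shape[1]+b.shape[1])))))
E
```

```text
(no output)
```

View pics/c5.png

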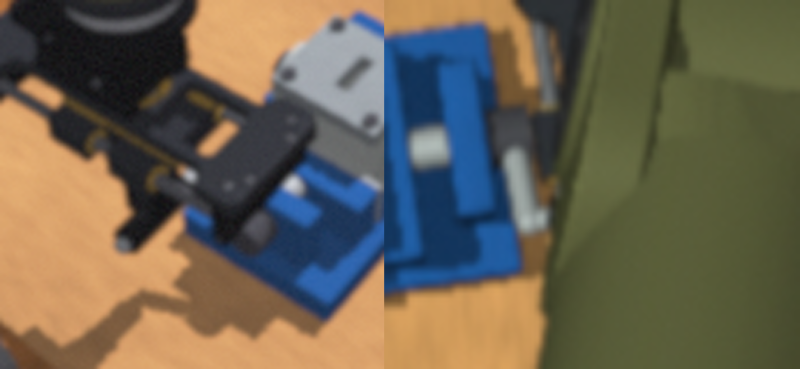

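```bash
python3 - <<'E'
from h import *
S=cv2.imread('pics/scene2.png');s=get_state()
print(s['position'],s['ft_force'],s['torque'],s['grip_width'])
k=6;x0,y0=235,215
a=cv2.resize(S[y0:y0+95,x0:x0+110],None,fx=k,fy=k,interpolation=cv2.INTER_CUBIC)
R=cv2.Rodrigues(s['tool_rot'])[0];p=s['position']
def m(X,c):
    q=(proj('scene',X)-[x0,y0]+.5)*k;cv2.circle(a,(int(q[0]),int(q[1])),4,c,-1)
m(p,(0,255,255));m(p-R[:,0]*.019,(0,255,0))
g=np.array([.5371,-.0587,.0859]);uy=np.array([-.156,.988,0])
for t in(-.028,0,.028):m(g+uy*t,(255,0,255))
cv2.imwrite('pics/c6.png',a)
E
```

```text
[ 0.53807245 -0.06016099  0.06768717] [-0.17161089  0.61068459  6.8853425 ] [ 0.1038076   0.16113817 -0.00073915] 0.024449100826367157
```

View pics/c6.png

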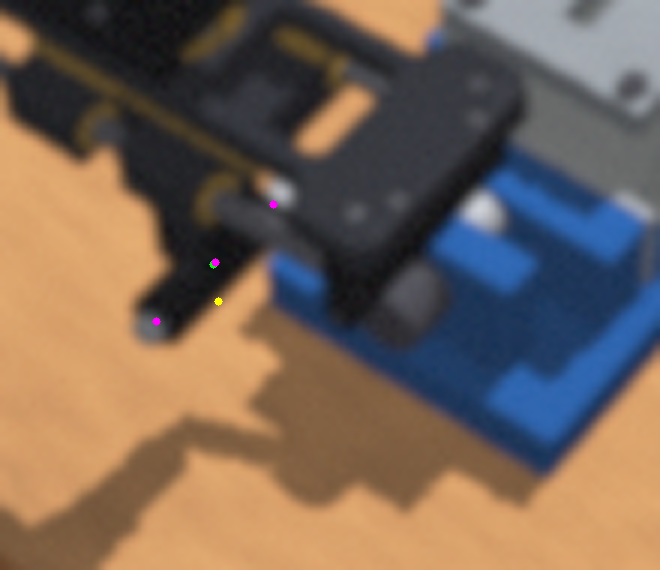

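```bash
python3 - <<'E'
from h import *
uz=np.array([.986,.166,0])
for nm,p in(('c4',np.array([.5357,-.0687,.1352])),('c6',np.array([.537,-.0604,.0673]))):
  for h in(-.058,-.043,-.02,0,.02,.043,.058):
    print(nm,h,[proj('scene',p+uz*h+np.array([0,0,v])).round(0).tolist() for v in(0,.019,.05,.07)])
s=get_state();print(s['time'],s['grip_width'])
E
```

```text
c4 -0.058 [[239.0, 229.0], [238.0, 223.0], [236.0, 211.0], [234.0, 203.0]]
c4 -0.043 [[245.0, 233.0], [244.0, 226.0], [242.0, 215.0], [241.0, 207.0]]
c4 -0.02 [[255.0, 239.0], [254.0, 232.0], [252.0, 221.0], [251.0, 213.0]]
c4 0 [[264.0, 244.0], [263.0, 238.0], [261.0, 226.0], [260.0, 218.0]]
c4 0.02 [[272.0, 250.0], [272.0, 243.0], [270.0, 231.0], [269.0, 224.0]]
c4 0.043 [[283.0, 256.0], [282.0, 249.0], [281.0, 238.0], [280.0, 230.0]]
c4 0.058 [[289.0, 260.0], [289.0, 253.0], [288.0, 242.0], [288.0, 234.0]]
c6 -0.058 [[247.0, 250.0], [246.0, 244.0], [244.0, 234.0], [243.0, 227.0]]
c6 -0.043 [[253.0, 254.0], [252.0, 248.0], [250.0, 237.0], [249.0, 230.0]]
c6 -0.02 [[262.0, 259.0], [261.0, 253.0], [260.0, 243.0], [259.0, 236.0]]
c6 0 [[270.0, 265.0], [270.0, 259.0], [268.0, 248.0], [268.0, 241.0]]
c6 0.02 [[279.0, 270.0], [278.0, 264.0], [277.0, 254.0], [276.0, 247.0]]
c6 0.043 [[288.0, 276.0], [288.0, 270.0], [287.0, 260.0], [287.0, 253.0]]
c6 0.058 [[295.0, 280.0], [294.0, 274.0], [294.0, 264.0], [293.0, 257.0]]
5.05 0.024449100826367157
```

>>> play_rows --targets '[{"claw":1,"linear":[0,0,0],"rotation":[0,0,0]},{"claw":1,"linear":[0,0,0],"rotation":[0,0,0]}]'

```text
time: 5.22
position: [0.5385, -0.06, 0.0684]
tool_rot: [-0.128, 1.553, 0.134]
ft_force: [1.4, -0.2, -0.9]
grip_width: 0.007
```

```bash
python3 - <<'E'
from h import *
s=get_state();print(s['position'],s['ft_force'],s['torque'],s['grip_width'])
S=get_image('scene');cv2.imwrite('pics/scene3.png',S);O=cv2.imread('pics/scene2.png');A=cv2.imread('pics/scene0.png')
d=np.abs(S.astype(int)-O).max(2);ys,xs=np.nonzero(d>40);print(len(xs),xs.min() if len(xs) else 0,xs.max()if len(xs) else 0,ys.min()if len(xs) else 0,ys.max()if len(xs) else 0)
# value map around the handle, every px
G=S.max(2)//26
print('cols 248..305');
for y in range(236,282):print(y,''.join('%x'%v for v in G[y,248:306]))
E
```

```text
[ 0.53854775 -0.06003439  0.06842046] [ 1.44548471 -0.19477655 -0.94303858] [-0.06743027 -0.00594902 -0.04812927] 0.006714800531586193
152 97 293 140 422
cols 248..305
236 1233322211111112222221111122222221124688888764322222222222
237 1233222111111111122222211112222222235788887653222222222222
238 1233221111111111112222221111122222235788876532222222222222
239 1233321111111111111122222211111222224567765322222222222222
240 2223332111111111111111222222111122222345543222222222222222
241 4334553211111111111111122222221111222223322222222222222222
242 6556764211111111111111122222222111112222222222222222222222
243 8777875311111111111112232222233322111222222222222222222222
244 8888875311111111111123333221245443321222222222222222222222
245 8888886421111111111233333211246655532222222222222222222222
246 8888887643211111111233322211245666653222222222222222332222
247 8888888765431111112333222221123456654222222222222223333222
248 8888888887653211112333222222222345553222222222222222333322
249 8888888888875421112333222222222234433222222223332222233221
250 8888888888887531111233222222222223322222222223
[... 1265 characters left out ...]
1111222
271 8888888887544433467888888887666555555544333333333222221222
272 8888888888766666678888888888887655555555443333333322222233
273 8888888888887877888888888888888765555555544333333333222333
274 8888888888888888888888888888888876555555554443333333333334
275 8888888888888888888888888888888887555555555444333333333333
276 8888888888888888888888888888888876555454455444443333333333
277 8888888888888888888888888888888665555554444445444333333333
278 8888888888888888888888888888887654555555444444444443333333
279 8888888888888888888888888888876554455555544444554444433333
280 8888888888888888888888888888765544455555544444454444444333
281 8888888888888888888888888887654445555555554444444545544433
```

The fingers shut on nothing while the handle stayed put. I'll lift off and check the fingertip position against the state.

>>> play_rows --targets '[{"claw":1,"linear":[-0.5,0,0],"rotation":[0,0,0]},{"claw":1,"linear":[-0.9,0,0],"rotation":[0,0,0]},{"claw":1,"linear":[-0.9,0,0],"rotation":[0,0,0]},{"claw":1,"linear":[-0.5,0,0],"rotation":[0,0,0]},{"claw":1,"linear":[0,0,0],"rotation":[0,0,0]}]'

```text
time: 5.68
position: [0.535, -0.0612, 0.1413]
tool_rot: [-0.128, 1.56, 0.132]
ft_force: [0.5, -0.4, 0.4]
grip_width: 0.003
```

```bash
python3 - <<'E'
from h import *
s=get_state();print(s['position'],s['ft_force'],s['grip_width']);p=s['position'];R=cv2.Rodrigues(s['tool_rot'])[0]
S=get_image('scene');cv2.imwrite('pics/scene4.png',S)
k=6;x0,y0=225,170
a=cv2.resize(S[y0:y0+95,x0:x0+125],None,fx=k,fy=k,interpolation=cv2.INTER_CUBIC)
def m(X,c):
    q=(proj('scene',X)-[x0,y0]+.5)*k;cv2.circle(a,(int(q[0]),int(q[1])),3,c,-1)
m(p,(0,255,255));m(p-R[:,0]*.019,(0,255,0));m(p+R[:,1]*.0095,(0,0,255));m(p-R[:,1]*.0095,(0,0,255));m(p-R[:,0]*.07,(255,255,0))
cv2.imwrite('pics/c7.png',a)
E
```

```text
[ 0.53498616 -0.06119164  0.14134251] [ 0.46002772 -0.42068755  0.43706331] 0.0026518109697188205
```

View pics/c7.png

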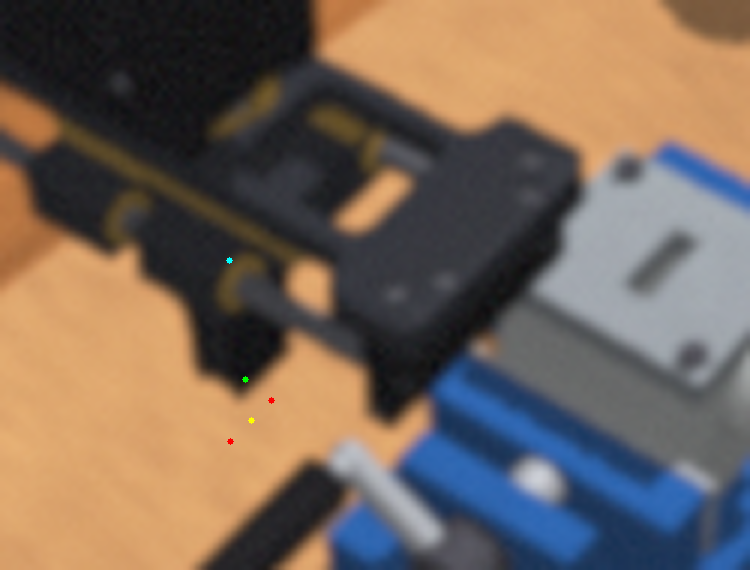

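```bash
python3 - <<'E'
from h import *
q=lambda x,y:(180+(x-1.4)/3.8,180+(y-1.4)/3.8)
t=lambda x,y:(215+(x-2)/5,180+(y-2)/5)
print('slot',tri(q(590,129),(266.8,225.4)))
for a,b in[((569,69),(185,158)),((670,122),(320,140)),((610,187),(340,298)),((508,130),(205,316))]:print('bolt',tri(q(*a),t(*b)))
print('bed corner',tri(q(553,432),t(550,345)),tri(q(553,432),t(513,75)))
print('lug bolt',tri(q(726,265),t(190,90)))
print('wrench ring',tri((236,454),(455,150)))
E
```

```text
slot [0.55039287 0.09759678 0.09890677]
bolt [0.55790373 0.1054633  0.1506661 ]
bolt [0.59093784 0.08432119 0.14406871]
bolt [0.54419007 0.08504449 0.05447179]
bolt [0.50755786 0.10760266 0.0616533 ]
bed corner [ 0.55260802  0.00557353 -0.09073301] [ 0.62995801 -0.0049654   0.01145804]
lug bolt [0.62061494 0.13619928 0.0143185 ]
wrench ring [ 0.7386513  -0.31141812  0.00818004]
```

Scene check: the real fingertips show at about px (265,230) while the reported TCP projects to (266.8,240). So the fingers end about 25 mm short of the reported TCP. That agrees with the tips having slid over the sleeve's top at z≈0.095. The slot triangulates to z=0.099, so the cameras are good. I'll grasp about 25 mm lower.

>>> play_rows --targets '[{"claw":0.1,"linear":[0,0,0],"rotation":[0,0,0]},{"claw":0.1,"linear":[0,0,0],"rotation":[0,0,0]},{"claw":0.1,"linear":[0,0,0],"rotation":[0,0,0]},{"claw":0.1,"linear":[0,0,0],"rotation":[0,0,0]},{"claw":0.1,"linear":[0,0,0],"rotation":[0,0,0]},{"claw":0.1,"linear":[0,0,0],"rotation":[0,0,0]},{"claw":0.1,"linear":[0,0,0],"rotation":[0,0,0]},{"claw":0.1,"linear":[0,0,0],"rotation":[0,0,0]},{"claw":0.1,"linear":[0,0,0],"rotation":[0,0,0]},{"claw":0.1,"linear":[0,0,0],"rotation":[0,0,0]}]'

```text
time: 6.57
position: [0.5311, -0.0611, 0.1355]
tool_rot: [-0.128, 1.569, 0.132]
ft_force: [-0.9, -0.4, -0.6]
grip_width: 0.676
```

```bash
python3 plan.py 0.536 -0.061 0.045 9 10 0.1;python3 - <<'E'
from h import *
S=get_image('scene');cv2.imwrite('pics/scene5.png',S)
G=S.max(2)//26
print(get_state()['grip_width'],get_state()['position'],'cols 235..300')
for y in range(200,262):print(y,''.join('%x'%v for v in G[y,235:301]))
E
```

```text
max 0.37 rot 0.12727922061357855 end [ 0.53598693 -0.06106871  0.04499667]
[{"claw": 0.1, "linear": [0.36, -0.0, 0.02], "rotation": [0.001, -0.0, -0.0]}, {"claw": 0.1, "linear": [0.36, -0.0, 0.02], "rotation": [0.0, -0.0, -0.0]}, {"claw": 0.1, "linear": [0.36, -0.0, 0.02], "rotation": [0.001, -0.0, -0.0]}, {"claw": 0.1, "linear": [0.36, -0.01, 0.02], "rotation": [0.0, -0.0, -0.0]}, {"claw": 0.1, "linear": [0.36, -0.0, 0.02], "rotation": [0.001, -0.0, -0.0]}, {"claw": 0.1, "linear": [0.36, -0.01, 0.02], "rotation": [0.0, -0.0, -0.0]}, {"claw": 0.1, "linear": [0.36, -0.0, 0.02], "rotation": [0.001, -0.0, -0.0]}, {"claw": 0.1, "linear": [0.37, -0.01, 0.02], "rotation": [0.0, -0.0, -0.001]}, {"claw": 0.1, "linear": [0.36, -0.0, 0.02], "rotation": [0.001, -0.001, -0.0]}, {"claw": 0.1, "linear": [0.37, -0.01, 0.02], "rotation": [0.0, -0.0, -0.001]}]
0.7256319525509409 [ 0.53109784 -0.06107491  0.13554097] cols 235..300
200 222111010112222221111111111112467888888888886531111111122333222222
201 222211110011222222211111111112356788888888875321111111111222222222
202 222222111101112233322111111
[... 3528 characters left out ...]
8888888888888888888888888888864311111111123554456677654333445
253 888888888888888888888888888888887643111111111124554445667765433334
254 888888888888888888888888888888876431111111111234555545566776543333
255 888888888888888888888888888888764311111111112334566654556777654333
256 888888888888888888888888888887642111111111123355666665455677665332
257 888888888888888888888888888876421111111111233456666666545567776432
258 888888888888888888888888888764311111111112344566666666654556776533
259 888888888888888888888888887643111111111124565566666666655455666533
260 888888888888888888888888876432111111111245775455666666654445555433
261 888888888888888888888888764311111111112467876344566666654333444333
```

>>> play_rows --targets '[{"claw":0.1,"linear":[0.36,0,0.02],"rotation":[0,0,0]},{"claw":0.1,"linear":[0.36,0,0.02],"rotation":[0,0,0]},{"claw":0.1,"linear":[0.36,0,0.02],"rotation":[0,0,0]},{"claw":0.1,"linear":[0.36,0,0.02],"rotation":[0,0,0]},{"claw":0.1,"linear":[0.36,0,0.02],"rotation":[0,0,0]},{"claw":0.1,"linear":[0.36,0,0.02],"rotation":[0,0,0]},{"claw":0.1,"linear":[0.36,0,0.02],"rotation":[0,0,0]},{"claw":0.1,"linear":[0.36,0,0.02],"rotation":[0,0,0]},{"claw":0.1,"linear":[0.3,0,0.02],"rotation":[0,0,0]},{"claw":0.1,"linear":[0,0,0],"rotation":[0,0,0]}]'

```text
time: 7.45
position: [0.5343, -0.06, 0.0457]
tool_rot: [-0.129, 1.572, 0.132]
ft_force: [-0.7, 0.2, 0.8]
grip_width: 0.899
```

>>> play_rows --targets '[{"claw":1,"linear":[0,0,0.1],"rotation":[0,0,0]},{"claw":1,"linear":[-0.03,0,0],"rotation":[0,0,0]},{"claw":1,"linear":[-0.03,0,0],"rotation":[0,0,0]},{"claw":1,"linear":[-0.03,0,0],"rotation":[0,0,0]},{"claw":1,"linear":[-0.03,0,0],"rotation":[0,0,0]},{"claw":1,"linear":[-0.03,0,0],"rotation":[0,0,0]},{"claw":1,"linear":[-0.03,0,0],"rotation":[0,0,0]},{"claw":1,"linear":[-0.03,0,0],"rotation":[0,0,0]},{"claw":1,"linear":[-0.03,0,0],"rotation":[0,0,0]},{"claw":1,"linear":[-0.03,0,0],"rotation":[0,0,0]}]'

```text
time: 8.28
position: [0.5358, -0.0603, 0.0542]
tool_rot: [-0.128, 1.575, 0.132]
ft_force: [-10.7, -2.8, 0.6]
grip_width: 0.23
```

>>> play_rows --targets '[{"claw":1,"linear":[-0.03,0,0],"rotation":[0,0,0]},{"claw":1,"linear":[-0.03,0,0],"rotation":[0,0,0]},{"claw":1,"linear":[-0.03,0,0],"rotation":[0,0,0]}]'

```text
time: 8.53
position: [0.5355, -0.0602, 0.0544]
tool_rot: [-0.128, 1.575, 0.131]
ft_force: [2.9, -0.5, -9.0]
grip_width: 0.219
```

Gripped (19 mm), but shallow. I'll regrip about 10 mm deeper.

>>> play_rows --targets '[{"claw":0.65,"linear":[0,0,0],"rotation":[0,0,0]},{"claw":0.65,"linear":[0,0,0],"rotation":[0,0,0]},{"claw":0.65,"linear":[0.1,0,0],"rotation":[0,0,0]},{"claw":0.65,"linear":[0.2,0,0],"rotation":[0,0,0]},{"claw":0.65,"linear":[0.2,0,0],"rotation":[0,0,0]},{"claw":1,"linear":[0.05,0,0],"rotation":[0,0,0]},{"claw":1,"linear":[0,0,0],"rotation":[0,0,0]},{"claw":1,"linear":[0,0,0],"rotation":[0,0,0]},{"claw":1,"linear":[0,0,0],"rotation":[0,0,0]},{"claw":1,"linear":[0,0,0],"rotation":[0,0,0]}]' --newtons 55

```text
time: 9.37
position: [0.5355, -0.0602, 0.0412]
tool_rot: [-0.128, 1.575, 0.132]
ft_force: [0.2, 0.0, -0.2]
grip_width: 0.217
```

>>> play_rows --targets '[{"claw":1,"linear":[-0.23,0,0.22],"rotation":[0,0,0]},{"claw":1,"linear":[-0.2,0,0.25],"rotation":[0,0,0]},{"claw":1,"linear":[-0.16,0,0.28],"rotation":[0,0,0]},{"claw":1,"linear":[-0.12,0,0.3],"rotation":[0,0,0]}]'

```text
time: 9.7
position: [0.5476, -0.0582, 0.0547]
tool_rot: [-0.126, 1.607, 0.132]
ft_force: [-14.0, -1.3, 7.9]
grip_width: 0.213
```

```bash
cat > cr.py <<'E'
from h import *
s=get_state();p=s['position'];p0=np.array([.5355,-.0602,.0412]);ux=np.array([.988,.156,0])
d=p-p0;h=-39+1000*d@ux;v=31+1000*d[2]
print('h,v mm',h,v,'r',np.hypot(h,v),'lean',np.arctan2(h,v),'crank',np.arctan2(h,v)+1.3,'along y',d@np.array([-.156,.988,0])*1000,'f',s['ft_force'],s['grip_width']*87)
E
python3 cr.py
```

```text
h,v mm -26.72517196320637 44.531380614507945 r 51.935331672158654 lean -0.5405242379750239 crank 0.7594757620249761 along y 0.07627420126576555 f [-14.04547553  -1.34154044   7.86777723] 18.573816019087158
```

>>> play_rows --targets '[{"claw":1,"linear":[-0.14,0,0.38],"rotation":[0,0,0]},{"claw":1,"linear":[-0.08,0,0.4],"rotation":[0,0,0]},{"claw":1,"linear":[-0.02,0,0.4],"rotation":[0,0,0]},{"claw":1,"linear":[0.03,0,0.4],"rotation":[0,0,0]}]'

```text
time: 10.03
position: [0.5744, -0.0535, 0.0639]
tool_rot: [-0.119, 1.639, 0.137]
ft_force: [-6.5, 0.4, 7.4]
grip_width: 0.215
```

```bash
python3 cr.py
```

```text
h,v mm 0.45532780873838163 53.661852669488354 r 53.66378439259837 lean 0.00848492661139833 crank 1.3084849266113985 along y 0.5646746358915072 f [-6.46049517  0.35668615  7.38303967] 18.673347515415454
```

>>> play_rows --targets '[{"claw":1,"linear":[0.06,0,0.4],"rotation":[0,-0.01,0]},{"claw":1,"linear":[0.12,0,0.39],"rotation":[0,-0.01,0]},{"claw":1,"linear":[0.18,0,0.37],"rotation":[0,-0.01,0]},{"claw":1,"linear":[0.24,0,0.33],"rotation":[0,-0.01,0]}]'

```text
time: 10.37
position: [0.6097, -0.0476, 0.051]
tool_rot: [-0.114, 1.584, 0.141]
ft_force: [-6.8, -1.3, 3.0]
grip_width: 0.217
```

```bash
python3 cr.py
```

```text
h,v mm 36.257036500650145 40.831632784712895 r 54.60581408307286 lean 0.7261256675795116 crank 2.0261256675795116 along y 0.9213307987602977 f [-6.83475774 -1.27945489  3.00041757] 18.837916042264382
```

>>> play_rows --targets '[{"claw":1,"linear":[0.26,0,0.24],"rotation":[0,0,0]},{"claw":1,"linear":[0.26,0,0.22],"rotation":[0,0,0]},{"claw":1,"linear":[0.26,0,0.2],"rotation":[0,0,0]}]'

```text
time: 10.62
position: [0.6198, -0.0459, 0.0366]
tool_rot: [-0.112, 1.601, 0.145]
ft_force: [-25.8, 0.7, 41.4]
grip_width: 0.213
```

```bash
python3 cr.py
```

```text
h,v mm 46.537098385076646 26.40214329954953 r 53.504903484748496 lean 1.05474127490633 crank 2.3547412749063303 along y 1.0233497276455772 f [-25.84960248   0.66572     41.3869573 ] 18.570527423327604
```

>>> play_rows --targets '[{"claw":0.4,"linear":[-0.1,0,-0.1],"rotation":[0,0,0]},{"claw":0.4,"linear":[0,0,0],"rotation":[0,0,0]},{"claw":0.4,"linear":[0,0,0],"rotation":[0,0,0]},{"claw":0.4,"linear":[0,0,0],"rotation":[0,-0.01,0]},{"claw":0.4,"linear":[-0.4,0,0],"rotation":[0,-0.01,0]},{"claw":0.4,"linear":[-0.8,0,0],"rotation":[0,0,0]},{"claw":0.4,"linear":[-0.8,0,0],"rotation":[0,0,0]},{"claw":0.4,"linear":[-0.8,0,0],"rotation":[0,0,0]},{"claw":0.2,"linear":[-0.8,0,0],"rotation":[0,0,0]},{"claw":0.2,"linear":[-0.6,0,0],"rotation":[0,0,0]}]'

```text
time: 11.45
position: [0.6188, -0.0473, 0.1516]
tool_rot: [-0.109, 1.566, 0.149]
ft_force: [0.5, 0.7, -0.2]
grip_width: 0.679
```

```bash
python3 - <<'E'
from h import *
s=get_state();print(s['position'],s['ft_force'],s['grip_width'])
S=get_image('scene');T=get_image('top');cv2.imwrite('pics/scene6.png',S);cv2.imwrite('pics/top6.png',T)
for nm,im,roi in(('T',T,(252,210,282,240)),):
    m=(im.max(2)<90).astype(np.uint8)*255
    for b in blobs(im,m,roi,5):print('slot',nm,b,plane('top',b[1],.1))
m=(S.max(2)<75).astype(np.uint8)*255
for b in blobs(S,m,(250,240,330,300),20):print('blk',b)
E
python3 plan.py 0.552 -0.12 0.2 0 10 0
```

```text
[ 0.61884372 -0.04725675  0.15156742] [ 0.48212216  0.65964973 -0.1524328 ] 0.6787564899816375
slot T (57, array([265.21052632, 225.73684211]), ((265.0999755859375, 225.69996643066406), (3.9597983360290527, 14.142135620117188), 81.8698959350586)) [0.54940549 0.10048814 0.1       ]
blk (396, array([304.06565657, 276.91414141]), ((299.5965270996094, 275.141357421875), (25.993236541748047, 29.3150577545166), 41.633541107177734))
blk (376, array([318.88031915, 248.78457447]), ((316.5, 252.0), (24.0, 25.0), 90.0))
blk (25, array([285.96, 241.24]), ((286.5, 241.5), (3.0, 7.0), 90.0))
max 0.32 rot 1.0062305898749053 end [ 0.55201825 -0.12000648  0.19995251]
[{"claw": 0.0, "linear": [-0.2, -0.24, -0.32], "rotation": [0.01, 0.0, -0.002]}, {"claw": 0.0, "linear": [-0.19, -0.24, -0.31], "rotation": [0.011, 0.0, -0.002]}, {"claw": 0.0, "linear": [-0.19, -0.25, -0.31], "rotation": [0.01, 0.0, -0.002]}, {"claw": 0.0, "linear": [-0.19, -0.25, -0.3], "rotation": [0.011, 0.0, -0.001]}, {"claw": 0.0, "linear": [-0.19, -0.26, -0.3], "rotation": [0.01, 0.001, -0.002]}, {"claw": 0.0, "linear": [-0.19, -0.26, -0.3], "rotation": [0.011, 0.0, -0.001]}, {"claw": 0.0, "linear": [-0.19, -0.27, -0.29], "rotation": [0.01, 0.001, -0.002]}, {"claw": 0.0, "linear": [-0.19, -0.27, -0.29], "rotation": [0.011, 0.0, -0.001]}, {"claw": 0.0, "linear": [-0.2, -0.28, -0.28], "rotation": [0.01, 0.001, -0.002]}, {"claw": 0.0, "linear": [-0.19, -0.29, -0.28], "rotation": [0.011, 0.0, -0.001]}]
```

```bash
python3 plan.py 0.5153 -0.2014 0.16 -7 10 0
```

```text
max 0.65 rot 1.7123667831396403 end [ 0.51541793 -0.20139845  0.15995963]
[{"claw": 0.0, "linear": [-0.04, -0.54, -0.52], "rotation": [0.018, 0.0, -0.002]}, {"claw": 0.0, "linear": [-0.04, -0.55, -0.5], "rotation": [0.018, 0.0, -0.002]}, {"claw": 0.0, "linear": [-0.04, -0.57, -0.48], "rotation": [0.018, 0.0, -0.002]}, {"claw": 0.0, "linear": [-0.04, -0.58, -0.47], "rotation": [0.018, 0.0, -0.001]}, {"claw": 0.0, "linear": [-0.04, -0.59, -0.45], "rotation": [0.018, 0.0, -0.002]}, {"claw": 0.0, "linear": [-0.04, -0.6, -0.44], "rotation": [0.019, 0.0, -0.001]}, {"claw": 0.0, "linear": [-0.04, -0.62, -0.42], "rotation": [0.018, 0.001, -0.002]}, {"claw": 0.0, "linear": [-0.03, -0.63, -0.4], "rotation": [0.019, 0.0, -0.001]}, {"claw": 0.0, "linear": [-0.03, -0.64, -0.38], "rotation": [0.018, 0.001, -0.002]}, {"claw": 0.0, "linear": [-0.03, -0.65, -0.35], "rotation": [0.019, 0.0, -0.001]}]
```

>>> play_rows --targets '[{"claw":0.1,"linear":[-0.04,-0.54,-0.52],"rotation":[0.018,0,-0.002]},{"claw":0.1,"linear":[-0.04,-0.55,-0.5],"rotation":[0.018,0,-0.002]},{"claw":0.1,"linear":[-0.04,-0.57,-0.48],"rotation":[0.018,0,-0.002]},{"claw":0.1,"linear":[-0.04,-0.58,-0.47],"rotation":[0.018,0,-0.001]},{"claw":0.1,"linear":[-0.04,-0.59,-0.45],"rotation":[0.018,0,-0.002]},{"claw":0.1,"linear":[-0.04,-0.6,-0.44],"rotation":[0.018,0,-0.001]},{"claw":0.1,"linear":[-0.04,-0.62,-0.42],"rotation":[0.018,0,-0.002]},{"claw":0.1,"linear":[-0.03,-0.63,-0.4],"rotation":[0.018,0,-0.001]},{"claw":0.1,"linear":[-0.03,-0.6,-0.38],"rotation":[0.018,0,-0.002]},{"claw":0.1,"linear":[-0.03,-0.3,-0.2],"rotation":[0.018,0,-0.001]}]'

```text
time: 12.38
position: [0.5048, -0.2054, 0.1564]
tool_rot: [0.116, 1.568, -0.116]
ft_force: [-0.1, -0.0, -0.0]
grip_width: 0.898
```

```bash
python3 - <<'E'
from h import *
s=get_state();p=s['position'];R=cv2.Rodrigues(s['tool_rot'])[0];print(p,s['ft_force'],s['grip_width'],R.round(3).tolist())
T=get_image('top');S=get_image('scene');cv2.imwrite('pics/top7.png',T);cv2.imwrite('pics/scene7.png',S)
h=cv2.cvtColor(S,cv2.COLOR_BGR2HSV);m=(((h[...,0]<5)|(h[...,0]>174))&(h[...,1]>190)&(h[...,2]>70)).astype(np.uint8)*255
print(blobs(S,m,(170,270,230,320)))
for b in blobs(T,(T.max(2)<90).astype(np.uint8)*255,(252,210,282,240),5):print('slot',b,plane('top',b[1],.1))
A=[(S[150:290,270:400],3.5),(T[185:275,225:370],3.5)]
A=[cv2.resize(i,None,fx=f,fy=f,interpolation=cv2.INTER_CUBIC) for i,f in A];H=max(i.shape[0] for i in A)
A=[cv2.copyMakeBorder(i,0,H-i.shape[0],0,0,cv2.BORDER_CONSTANT) for i in A]
o=np.hstack(A);cv2.imwrite('pics/c8.png',cv2.resize(o,None,fx=800/o.shape[1],fy=800/o.shape[1]))
E
python3 plan.py 0.5153 -0.2014 0.09 -7 8 0.1
```

```text
[ 0.50484874 -0.20540364  0.15644055] [-0.09086549 -0.03426871 -0.00543503] 0.8975407361729898 [[-0.0, 0.147, 0.989], [-0.0, 0.989, -0.147], [-1.0, -0.0, -0.0]]
[(442, array([199.98642534, 297.89366516]), ((200.42926025390625, 297.87261962890625), (18.260173797607422, 26.516101837158203), 60.945396423339844))]
slot (66, array([265.18181818, 225.62121212]), ((265.0846252441406, 225.6769561767578), (4.341216087341309, 14.388028144836426), 82.87498474121094)) [0.54963567 0.10055054 0.1       ]
max 0.34 rot 0.18 end [ 0.51520159 -0.20140644  0.08997593]
[{"claw": 0.1, "linear": [0.33, 0.02, 0.05], "rotation": [-0.002, 0.0, -0.0]}, {"claw": 0.1, "linear": [0.33, 0.02, 0.04], "rotation": [-0.002, 0.0, -0.0]}, {"claw": 0.1, "linear": [0.33, 0.02, 0.05], "rotation": [-0.002, 0.0, -0.0]}, {"claw": 0.1, "linear": [0.34, 0.02, 0.04], "rotation": [-0.002, 0.0, -0.0]}, {"claw": 0.1, "linear": [0.33, 0.03, 0.05], "rotation": [-0.002, 0.0, -0.0]}, {"claw": 0.1, "linear": [0.34, 0.02, 0.04], "rotation": [-0.002, 0.0, -0.0]}, {"claw": 0.1, "linear": [0.33, 0.03, 0.05], "rotation": [-0.002, 0.0, -0.0]}, {"claw": 0.1, "linear": [0.34, 0.02, 0.04], "rotation": [-0.002, 0.0, -0.0]}]
```

View pics/c8.png

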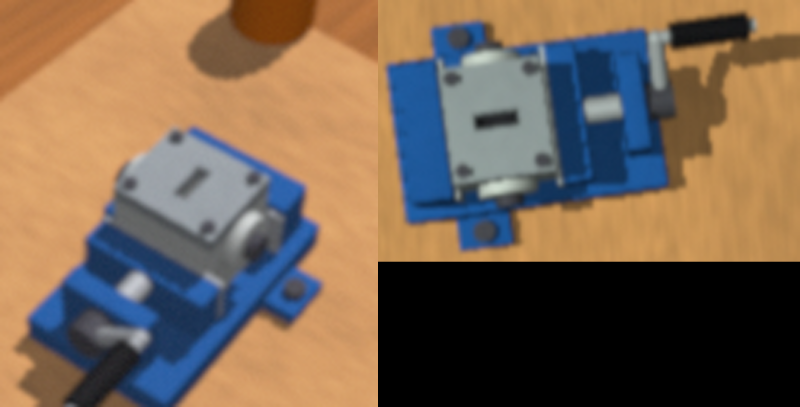

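Housing is clamped against the fixed jaw and the handle is free (top slot px (265.2,225.6)). Next I'll descend on the blade.

>>> play_rows --targets '[{"claw":0.1,"linear":[0.33,0.04,0.08],"rotation":[-0.002,0,0]},{"claw":0.1,"linear":[0.33,0.03,0.08],"rotation":[-0.002,0,0]},{"claw":0.2,"linear":[0.33,0.03,0.06],"rotation":[-0.002,0,0]},{"claw":0.2,"linear":[0.33,0.02,0.06],"rotation":[-0.002,0,0]},{"claw":0.3,"linear":[0.33,0.02,0.05],"rotation":[-0.002,0,0]},{"claw":0.3,"linear":[0.33,0.02,0.04],"rotation":[-0.002,0,0]},{"claw":0.4,"linear":[0.2,0.02,0.04],"rotation":[0,0,0]},{"claw":0.4,"linear":[0,0,0],"rotation":[0,0,0]}]'

```text
time: 13.15
position: [0.5206, -0.1942, 0.0939]
tool_rot: [0.092, 1.571, -0.088]
ft_force: [-0.3, 0.4, -0.3]
grip_width: 0.644
```

```bash
python3 - <<'E'
from h import *
s=get_state();print(s['position'],s['ft_force'],s['grip_width'],cv2.Rodrigues(s['tool_rot'])[0].round(3).tolist())
print('pink',tri((150,275),(437,296)))
E
python3 plan.py 0.5153 -0.202 0.043 -7 6 0.4
```

```text
[ 0.52063878 -0.19421304  0.09392593] [-0.29733232  0.4139534  -0.27443536] 0.6435212534040522 [[-0.002, 0.114, 0.993], [0.002, 0.993, -0.114], [-1.0, 0.002, -0.002]]
pink [ 0.41597775 -0.24283197  0.09035598]
max 0.34 rot 0.12727922061357855 end [ 0.51533438 -0.20205667  0.04291993]
[{"claw": 0.4, "linear": [0.34, -0.06, -0.03], "rotation": [0.001, -0.0, -0.0]}, {"claw": 0.4, "linear": [0.34, -0.06, -0.03], "rotation": [0.001, -0.0, -0.0]}, {"claw": 0.4, "linear": [0.34, -0.05, -0.03], "rotation": [0.001, -0.0, -0.0]}, {"claw": 0.4, "linear": [0.34, -0.06, -0.03], "rotation": [0.001, -0.0, -0.0]}, {"claw": 0.4, "linear": [0.34, -0.05, -0.03], "rotation": [0.0, -0.001, -0.001]}, {"claw": 0.4, "linear": [0.34, -0.06, -0.02], "rotation": [0.001, -0.0, -0.0]}]
```

>>> play_rows --targets '[{"claw":0.4,"linear":[0.1,-0.12,-0.08],"rotation":[0,0,0]},{"claw":0.4,"linear":[0.34,-0.08,-0.05],"rotation":[0,0,0]},{"claw":0.4,"linear":[0.34,-0.05,-0.04],"rotation":[0,0,0]},{"claw":0.4,"linear":[0.34,-0.03,-0.02],"rotation":[0,0,0]},{"claw":0.4,"linear":[0.34,0,-0.01],"rotation":[0,0,0]},{"claw":0.4,"linear":[0.3,0,0],"rotation":[0,0,0]},{"claw":0.4,"linear":[0,0,0],"rotation":[0,0,0]}]'

```text
time: 13.73
position: [0.5139, -0.2018, 0.0454]
tool_rot: [0.092, 1.571, -0.089]
ft_force: [-0.3, 0.5, -0.1]
grip_width: 0.599
```

```bash
python3 plan.py 0.5153 -0.202 0.043 -7 2 0.4;python3 - <<'E'
from h import *
S=get_image('scene');cv2.imwrite('pics/scene8.png',S);G=S.max(2)//26
for y in range(255,325,1):print(y,''.join('%x'%v for v in G[y,165:245]))
E
```

```text
max 0.05 rot 0.220454076850486 end [ 0.51536873 -0.20198884  0.0429398 ]
[{"claw": 0.4, "linear": [0.05, -0.0, 0.03], "rotation": [0.002, -0.001, -0.001]}, {"claw": 0.4, "linear": [0.05, -0.0, 0.03], "rotation": [0.002, -0.0, -0.0]}]
255 01011111111100100001100000000110100000135788888888888888888888888888888888888888
256 01011001000010001010000000000000000001024678888888888888888888888888888888888888
257 00000110010010100000000100000000100000114678888888888888888888888888888888888888
258 00000101111100110001101000001000011001113578888888888888888888888888888888888888
259 10000000010111001110010001000001001001012467888888888888888888888888888888888888
260 10000000000000011001000010001001000000102467888888888888888888888888888888888888
261 00000111100011010000000100000010000000001357888888888888888888878888888888888888
262 00011111110000110000000001001000000000001246788888888888888888877888888888888888
263 11111121100000000000000000000000001000011235678888888888888888887888888888888888
264 11111121100000000000000000000010011111111224578888888888888888888888888888888888
265 111111111000
[... 4383 characters left out ...]
23456666666667776666
317 44444333333333333333333333332221222111111100100000111222222222455666666677776666
318 44433333333333333333333333333211111111110001100001112222222222345566666677666666
319 44333333333333333332233323333211111111110010010111222222222222345666667766666666
320 33333333333333333333333333233211111111110000011112222222222222235666677766666666
321 33333333333333333333333333332211110111110011111222222222222222235666777666666666
322 33333333333333333333444433323221011111110111122222222222222222235667776666666666
323 33333333333333333234455543333221101111111112222222222222222222235666766666666666
324 33333333333333333334455554333222110111111122222222222222222222345666666666666666
```

Not needed in that detail. No contact force, in position; closing.

>>> play_rows --targets '[{"claw":0.7,"linear":[0.05,0,0.05],"rotation":[0,0,0]},{"claw":1,"linear":[-0.01,0,0.02],"rotation":[0,0,0]},{"claw":1,"linear":[-0.01,0,0],"rotation":[0,0,0]},{"claw":1,"linear":[-0.01,0,0],"rotation":[0,0,0]},{"claw":1,"linear":[-0.01,0,0],"rotation":[0,0,0]},{"claw":1,"linear":[-0.01,0,0],"rotation":[0,0,0]},{"claw":1,"linear":[0,0,0],"rotation":[0,0,0]},{"claw":1,"linear":[0,0,0],"rotation":[0,0,0]},{"claw":1,"linear":[0,0,0],"rotation":[0,0,0]}]' --newtons 40

```text
time: 14.53
position: [0.5176, -0.2024, 0.0476]
tool_rot: [0.092, 1.567, -0.089]
ft_force: [0.1, -0.2, -0.7]
grip_width: 0.183
```

Gripped at 15.9 mm. Lift.

>>> play_rows --targets '[{"claw":1,"linear":[-0.3,0,0],"rotation":[0,0,0]},{"claw":1,"linear":[-0.5,0,0],"rotation":[0,0,0]},{"claw":1,"linear":[-0.6,0,0],"rotation":[0,0,0]},{"claw":1,"linear":[-0.6,0,0],"rotation":[0,0,0]},{"claw":1,"linear":[-0.6,0,0],"rotation":[0,0,0]},{"claw":1,"linear":[-0.6,0,0],"rotation":[0,0,0]},{"claw":1,"linear":[-0.6,0,0],"rotation":[0,0,0]},{"claw":1,"linear":[-0.6,0,0],"rotation":[0,0,0]},{"claw":1,"linear":[-0.6,0,0],"rotation":[0,0,0]},{"claw":1,"linear":[-0.2,0,0],"rotation":[0,0,0]}]'

```text
time: 15.37
position: [0.5166, -0.2035, 0.1905]
tool_rot: [0.094, 1.565, -0.092]
ft_force: [0.2, -1.6, -1.6]
grip_width: 0.182
```

```bash
python3 plan.py 0.53 -0.05 0.19 1 8 1
```

```text
max 0.77 rot 0.9940824915468535 end [ 0.53001417 -0.04993037  0.18997055]
[{"claw": 1.0, "linear": [0.0, 0.77, -0.02], "rotation": [-0.011, 0.0, -0.0]}, {"claw": 1.0, "linear": [0.0, 0.77, -0.01], "rotation": [-0.011, 0.0, -0.0]}, {"claw": 1.0, "linear": [0.0, 0.77, 0.0], "rotation": [-0.011, 0.0, -0.0]}, {"claw": 1.0, "linear": [0.01, 0.77, 0.02], "rotation": [-0.011, 0.001, -0.0]}, {"claw": 1.0, "linear": [0.0, 0.77, 0.03], "rotation": [-0.011, 0.0, -0.0]}, {"claw": 1.0, "linear": [0.01, 0.77, 0.04], "rotation": [-0.01, 0.001, -0.0]}, {"claw": 1.0, "linear": [0.0, 0.77, 0.05], "rotation": [-0.011, 0.0, -0.0]}, {"claw": 1.0, "linear": [0.01, 0.77, 0.07], "rotation": [-0.01, 0.001, -0.001]}]
```

>>> play_rows --targets '[{"claw":1,"linear":[0,0.6,-0.02],"rotation":[-0.011,0,0]},{"claw":1,"linear":[0,0.75,-0.01],"rotation":[-0.011,0,0]},{"claw":1,"linear":[0,0.77,0],"rotation":[-0.011,0,0]},{"claw":1,"linear":[0,0.77,0.02],"rotation":[-0.011,0,0]},{"claw":1,"linear":[0,0.77,0.03],"rotation":[-0.011,0,0]},{"claw":1,"linear":[0,0.77,0.04],"rotation":[-0.011,0,0]},{"claw":1,"linear":[0,0.77,0.05],"rotation":[-0.011,0,0]},{"claw":1,"linear":[0,0.77,0.06],"rotation":[-0.011,0,0]},{"claw":1,"linear":[0,0.77,0.07],"rotation":[-0.011,0,0]}]'

```text
time: 16.12
position: [0.5276, -0.0256, 0.1908]
tool_rot: [-0.033, 1.566, 0.034]
ft_force: [0.6, 0.4, -1.6]
grip_width: 0.18
```

```bash
python3 plan.py 0.5496 0.1006 0.19 8 8 1
```

```text
max 0.63 rot 0.7256031973468695 end [0.54959897 0.10054828 0.18996607]
[{"claw": 1.0, "linear": [0.01, 0.63, 0.14], "rotation": [-0.008, 0.0, -0.0]}, {"claw": 1.0, "linear": [0.0, 0.62, 0.14], "rotation": [-0.008, 0.0, -0.0]}, {"claw": 1.0, "linear": [0.01, 0.62, 0.15], "rotation": [-0.008, 0.0, -0.0]}, {"claw": 1.0, "linear": [0.0, 0.62, 0.16], "rotation": [-0.008, 0.001, -0.0]}, {"claw": 1.0, "linear": [0.0, 0.62, 0.17], "rotation": [-0.007, 0.0, -0.0]}, {"claw": 1.0, "linear": [0.01, 0.62, 0.18], "rotation": [-0.008, 0.001, -0.0]}, {"claw": 1.0, "linear": [0.0, 0.61, 0.18], "rotation": [-0.007, 0.0, -0.0]}, {"claw": 1.0, "linear": [0.01, 0.61, 0.19], "rotation": [-0.008, 0.001, -0.0]}]
```

>>> play_rows --targets '[{"claw":1,"linear":[0,0.62,0.16],"rotation":[-0.008,0,0]},{"claw":1,"linear":[0,0.62,0.16],"rotation":[-0.008,0,0]},{"claw":1,"linear":[0,0.62,0.16],"rotation":[-0.008,0,0]},{"claw":1,"linear":[0,0.62,0.17],"rotation":[-0.008,0,0]},{"claw":1,"linear":[0,0.62,0.18],"rotation":[-0.008,0,0]},{"claw":1,"linear":[0,0.6,0.18],"rotation":[-0.008,0,0]},{"claw":1,"linear":[0,0.4,0.15],"rotation":[-0.008,0,0]},{"claw":1,"linear":[0,0.2,0.1],"rotation":[-0.006,0,0]},{"claw":1,"linear":[0,0,0],"rotation":[0,0,0]}]'

```text
time: 16.87
position: [0.5515, 0.1031, 0.1897]
tool_rot: [-0.125, 1.564, 0.127]
ft_force: [0.0, 0.3, -1.3]
grip_width: 0.18
```

```bash
python3 plan.py 0.5496 0.1006 0.18 8.5 3 1; python3 - <<'E'
from h import *
import scipy
s=get_state();p=s['position'];R=cv2.Rodrigues(s['tool_rot'])[0];print(p,s['ft_force'],R.round(3).tolist())
S=get_image('scene');T=get_image('top');cv2.imwrite('pics/scene9.png',S);cv2.imwrite('pics/top9.png',T)
# predicted blade (tip 37.6 below TCP) vs yellow band / red masks
h=cv2.cvtColor(S,cv2.COLOR_BGR2HSV)
roi=(290,130,380,240)
m=(((h[...,0]<5)|(h[...,0]>174))&(h[...,1]>190)&(h[...,2]>60)).astype(np.uint8)*255
print('red',blobs(S,m,roi))
m=((h[...,0]>20)&(h[...,0]<34)&(h[...,1]>150)&(h[...,2]>60)).astype(np.uint8)*255
print('yel',blobs(S,m,roi,6))
for z in(-.0376,-.0376+.027,.0124,.0124+.0225):print(z,proj('scene',p+[0,0,z]))
k=6;x0,y0=285,150
a=cv2.resize(S[y0:y0+95,x0:x0+110],None,fx=k,fy=k,interpolation=cv2.INTER_CUBIC)
def mk(X,c):
    q=(proj('scene',X)-[x0,y0]+.5)*k;cv2.circle(a,(int(q[0]),int(q[1])),2,c,-1)
uy,ux=R[:,1],R[:,2]
for z,c in((-.0376,(0,255,255)),(.0124,(255,0,255))):
    w=(.014,.004) if z<0 else(.023,.008)
    for i in(-1,1):
        for j in(-1,1):mk(p+[0,0,z]+i*w[0]*uy+j*w[1]*ux,c)
mk(np.array([.5496,.1006,.1]),(0,255,0))
cv2.imwrite('pics/c9.png',a)
E
```

```text
max 0.13 rot 0.27 end [0.54960421 0.10052148 0.17991818]
[{"claw": 1.0, "linear": [0.13, -0.03, -0.03], "rotation": [0.002, 0.001, -0.0]}, {"claw": 1.0, "linear": [0.13, -0.03, -0.03], "rotation": [0.003, 0.0, -0.0]}, {"claw": 1.0, "linear": [0.13, -0.03, -0.03], "rotation": [0.002, 0.001, -0.001]}]
[0.55146083 0.10308142 0.18967456] [ 6.99061827e-04  2.70965252e-01 -1.32116329e+00] [[0.003, -0.159, 0.987], [0.001, 0.987, 0.159], [-1.0, 0.001, 0.003]]
red [(238, array([335.92016807, 165.69327731]), ((336.0, 165.5), (27.0, 10.0), 90.0))]
yel [(48, array([338.52083333, 185.08333333]), ((339.25, 184.74996948242188), (4.973459243774414, 14.062884330749512), 59.03623962402344))]
-0.0376 [338.25772695 193.46253342]
-0.010600000000000002 [338.87594285 183.11772338]
0.0124 [339.42725146 173.89249522]
0.0349 [339.99007104 164.47465022]
```

View pics/c9.png

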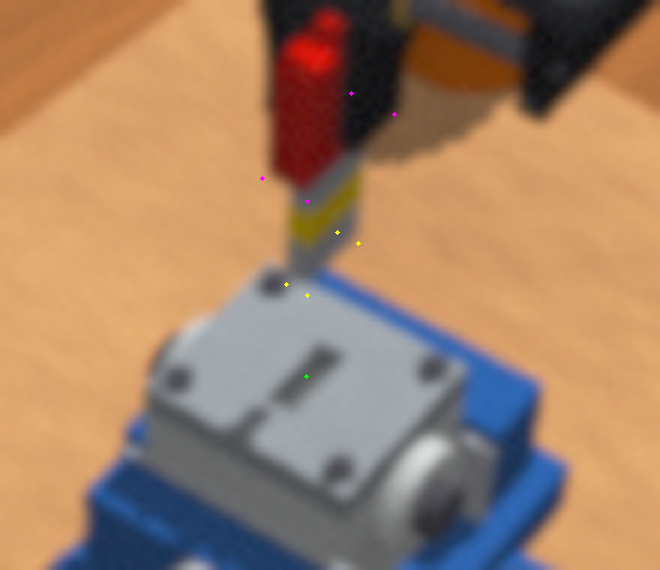

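Blade hangs upright above the cover. Yellow band shows at px (338.5,185.1) and the slot at (336,213). I'll compute the blade's offset from the band and then approach.

```bash
cat > band.py <<'E'
from h import *
import sys
def band(S,roi):
    h=cv2.cvtColor(S,cv2.COLOR_BGR2HSV)
    m=((h[...,0]>18)&(h[...,0]<36)&(h[...,1]>120)&(h[...,2]>50)).astype(np.uint8)*255
    x0,y0,x1,y1=roi;w=np.zeros(m.shape);hh=h.astype(float)
    w[y0:y1,x0:x1]=np.clip((hh[y0:y1,x0:x1,1]-110)/70,0,1)*(m[y0:y1,x0:x1]>0)
    n,l,st,c=cv2.connectedComponentsWithStats((w>0).astype(np.uint8))
    i=1+np.argmax(st[1:,4]);w*=l==i;ys,xs=np.nonzero(w);ww=w[ys,xs]
    return np.array([(xs*ww).sum(),(ys*ww).sum()])/ww.sum(),ww.sum(),(xs.min(),xs.max(),ys.min(),ys.max())
def pred(p,R,ex,ey,zt):
    uy,ux=R[:,1],R[:,2];o=p+ex*ux+ey*uy+np.array([0,0,zt]);A=0;C=0
    P=lambda a,b,z:proj('scene',o+a*ux+b*uy+np.array([0,0,z]))
    for f in([P(.004,-.014,.02),P(.004,.014,.02),P(.004,.014,.034),P(.004,-.014,.034)],[P(-.004,-.014,.02),P(.004,-.014,.02),P(.004,-.014,.034),P(-.004,-.014,.034)]):
        M=cv2.moments(np.array(f,np.float32));A+=M['m00'];C=C+np.array([M['m10'],M['m01']])
    return C/A,A
if __name__=='__main__':
    from scipy.optimize import fsolve
    s=get_state();p=s['position'];R=cv2.Rodrigues(s['tool_rot'])[0];S=get_image('scene')
    c,a,bb=band(S,(315,165,360,230));print('obs',c,a,bb,'pred',pred(p,R,0,0,-.0376),p,R[:,2].round(3))
    for zt in(-.0396,-.0376,-.0356):print(zt,fsolve(lambda e:pred(p,R,*(e/1000),zt)[0]-c,[0,0]),'mm ex,ey (tool z, tool y)')
E
python3 band.py
```

```text
obs [337.49544627 185.47632058] 47.05714285714286 (np.int64(332), np.int64(343), np.int64(179), np.int64(190)) pred (array([337.83789713, 185.56922482]), 65.52750318357721) [0.55116281 0.10107211 0.18967137] [0.988 0.157 0.002]
-0.0396 [-1.73675096  1.51934237] mm ex,ey (tool z, tool y)
-0.0376 [-0.63968365 -0.18361005] mm ex,ey (tool z, tool y)
-0.0356 [ 0.45739349 -1.88654084] mm ex,ey (tool z, tool y)band.py:21: RuntimeWarning: The iteration is not making good progress, as measured by the 
 improvement from the last ten iterations.
  for zt in(-.0396,-.0376,-.0356):print(zt,fsolve(lambda e:pred(p,R,*(e/1000),zt)[0]-c,[0,0]),'mm ex,ey (tool z, tool y)')
```

```bash
python3 - <<'E'
from h import *
T=cv2.imread('pics/top7.png');S=cv2.imread('pics/scene7.png')
for n,I,roi,th in(('top',T,(240,205,290,250),105),('scene',S,(300,190,370,240),105)):
    m=(I.max(2)<th).astype(np.uint8)*255
    for b in blobs(I,m,roi,6):
        if b[0]<120:print(n,b[0],b[1].round(2),'rect',np.round(b[2][1],1),plane(n,b[1],.1).round(4),plane(n,b[1],.103).round(4))
# grey cover top segmentation
h=cv2.cvtColor(T,cv2.COLOR_BGR2HSV);m=((h[...,1]<60)&(h[...,2]>110)&(h[...,2]<190)).astype(np.uint8)*255
for b in blobs(T,m,(238,200,292,255),300):
    bx=cv2.boxPoints(b[2]);W=np.array([plane('top',q,.1)[:2] for q in bx]);print('cover',W.mean(0),b[2],np.degrees(np.arctan2(*(W[1]-W[0])[::-1])),np.degrees(np.arctan2(*(W[2]-W[1])[::-1])),np.linalg.norm(W[1]-W[0]),np.linalg.norm(W[2]-W[1]))
E
```

```text
top 73 [265.08 225.66] rect [ 4.8 14.6] [0.5496 0.1007 0.1   ] [0.5492 0.1005 0.103 ]
top 16 [255.44 248.56] rect [1. 8.] [0.5037 0.1186 0.1   ] [0.5035 0.1183 0.103 ]
top 16 [254.  243.5] rect [3. 4.] [0.5137 0.1217 0.1   ] [0.5134 0.1214 0.103 ]
top 16 [250.  211.5] rect [3. 4.] [0.5774 0.1313 0.1   ] [0.577 0.131 0.103]
scene 36 [303.22 237.33] rect [5. 9.] [0.5516 0.0114 0.1   ] [0.5534 0.0098 0.103 ]
scene 28 [335.5  212.18] rect [ 2.1 10.6] [0.5494 0.1005 0.1   ] [0.5512 0.0985 0.103 ]
scene 23 [358.52 218.61] rect [6.1 5.9] [0.5922 0.1206 0.1   ] [0.5938 0.1185 0.103 ]
scene 10 [356.5 211.2] rect [2. 3.] [0.5763 0.132  0.1   ] [0.578  0.1299 0.103 ]
scene 9 [314. 213.] rect [2. 2.] [0.5216 0.0687 0.1   ] [0.5235 0.0668 0.103 ]
scene 9 [330. 197.] rect [2. 2.] [0.5129 0.1221 0.1   ] [0.5149 0.12   0.103 ]
cover [0.54828128 0.09888077] ((265.9923400878906, 226.4384765625), (50.234066009521484, 36.838314056396484), 82.87498474121094) -81.68402365184095 -171.78095155378227 0.07324002085997378 0.10066841735948712
```

Slot agrees between views (0.5495, 0.1006). Blade offset from TCP is about 0. Descending to just above the cover.

>>> play_rows --targets '[{"claw":1,"linear":[0.25,0,-0.03],"rotation":[0.001,0,0]},{"claw":1,"linear":[0.3,0,-0.02],"rotation":[0.001,0,0]},{"claw":1,"linear":[0.3,0,-0.01],"rotation":[0.001,0,0]},{"claw":1,"linear":[0.3,0,0],"rotation":[0,0,0]},{"claw":1,"linear":[0.25,0,0],"rotation":[0,0,0]},{"claw":1,"linear":[0.1,0,0],"rotation":[0,0,0]},{"claw":1,"linear":[0,0,0],"rotation":[0,0,0]}]'

```text
time: 17.6
position: [0.5487, 0.0944, 0.1477]
tool_rot: [-0.112, 1.567, 0.112]
ft_force: [0.3, -0.2, -2.0]
grip_width: 0.182
```

```bash
python3 band.py 2>/dev/null; python3 plan.py 0.55 0.1007 0.147 8.6 2 1
```

```text
obs [333.1805612  202.80967873] 35.12857142857143 (np.int64(329), np.int64(338), np.int64(197), np.int64(207)) pred (array([333.56679861, 202.48415625]), 59.77261508605443) [0.54870927 0.0944114  0.1477064 ] [0.99  0.142 0.001]
-0.0396 [-1.13918001  0.4224209 ] mm ex,ey (tool z, tool y)
-0.0376 [-0.08154447 -1.13197825] mm ex,ey (tool z, tool y)
-0.0356 [ 0.97609315 -2.68637827] mm ex,ey (tool z, tool y)
max 0.12 rot 0.28460498941515416 end [0.55008756 0.10067609 0.14688399]
[{"claw": 1.0, "linear": [0.02, 0.12, 0.04], "rotation": [-0.002, 0.0, 0.0]}, {"claw": 1.0, "linear": [0.02, 0.12, 0.05], "rotation": [-0.003, 0.001, 0.0]}]
```

>>> play_rows --targets '[{"claw":1,"linear":[0,0.12,0.05],"rotation":[-0.003,0,0]},{"claw":1,"linear":[0,0.12,0.05],"rotation":[-0.003,0,0]},{"claw":1,"linear":[0,0.05,0],"rotation":[0,0,0]},{"claw":1,"linear":[0,0.02,0],"rotation":[0,0,0]}]'

```text
time: 17.98
position: [0.5511, 0.1037, 0.1488]
tool_rot: [-0.12, 1.565, 0.12]
ft_force: [0.6, -0.5, -1.6]
grip_width: 0.179
```

>>> play_rows --targets '[{"claw":1,"linear":[0,0,0],"rotation":[0,0,0]}]'

```text
time: 18.07
position: [0.5513, 0.1043, 0.1491]
tool_rot: [-0.121, 1.564, 0.121]
ft_force: [-0.9, 0.4, -1.3]
grip_width: 0.181
```

>>> play_rows --targets '[{"claw":1,"linear":[0,0,0],"rotation":[0,0,0]}]'

```text
time: 18.15
position: [0.5514, 0.1045, 0.1493]
tool_rot: [-0.121, 1.564, 0.121]
ft_force: [0.4, 0.4, -0.8]
grip_width: 0.181
```

>>> play_rows --targets '[{"claw":1,"linear":[0,-0.08,-0.03],"rotation":[0,0,0]},{"claw":1,"linear":[0,0,0],"rotation":[0,0,0]},{"claw":1,"linear":[0,0,0],"rotation":[0,0,0]}]'

```text
time: 18.4
position: [0.5511, 0.1022, 0.1496]
tool_rot: [-0.121, 1.563, 0.122]
ft_force: [0.2, 0.5, -1.8]
grip_width: 0.18
```

>>> play_rows --targets '[{"claw":1,"linear":[0,0,0],"rotation":[0,0,0]},{"claw":1,"linear":[0,0,0],"rotation":[0,0,0]}]'

```text
time: 18.57
position: [0.5511, 0.1019, 0.1497]
tool_rot: [-0.12, 1.563, 0.121]
ft_force: [-0.3, 0.2, -0.1]
grip_width: 0.18
```

```bash
python3 band.py 2>/dev/null; python3 plan.py 0.5498 0.1013 0.147 8.6 1 1
```

```text
obs [337.0911841  200.62618842] 33.05714285714286 (np.int64(333), np.int64(343), np.int64(195), np.int64(205)) pred (array([337.24639647, 200.45128579]), 58.910911925369874) [0.55113008 0.10186369 0.14972491] [0.988 0.153 0.004]
-0.0396 [-1.00540513  1.04650385] mm ex,ey (tool z, tool y)
-0.0376 [ 0.02747657 -0.55012603] mm ex,ey (tool z, tool y)
-0.0356 [ 1.06036164 -2.14673703] mm ex,ey (tool z, tool y)
max 0.11 rot 0.32449961479175904 end [0.54970352 0.1013405  0.14698412]
[{"claw": 1.0, "linear": [0.11, -0.01, -0.06], "rotation": [0.002, 0.003, -0.0]}]
```

>>> play_rows --targets '[{"claw":1,"linear":[0.1,-0.01,-0.05],"rotation":[0.001,0.003,0]},{"claw":1,"linear":[0.1,0,0],"rotation":[0,0.001,0]},{"claw":1,"linear":[0.05,0,0],"rotation":[0,0,0]},{"claw":1,"linear":[0,0,0],"rotation":[0,0,0]},{"claw":1,"linear":[0,0,0],"rotation":[0,0,0]}]'

```text
time: 19.03
position: [0.5496, 0.1012, 0.1425]
tool_rot: [-0.12, 1.571, 0.119]
ft_force: [0.4, -0.3, -0.7]
grip_width: 0.182
```

```bash
python3 plan.py 0.5497 0.1012 0.135 8.6 1 1; python3 -c "
from bench import *;s=get_state();print(s['position'],s['ft_force'])"
```

```text
max 0.3 rot 0.2012461179749811 end [0.54962675 0.10122604 0.13501027]
[{"claw": 1.0, "linear": [0.3, -0.0, 0.0], "rotation": [0.001, -0.002, -0.0]}]
[0.54964939 0.10122899 0.14251024] [ 0.38888183 -0.26198635 -0.67130787]
```

Perfectly placed; descend slowly.

>>> play_rows --targets '[{"claw":1,"linear":[0.1,0,0],"rotation":[0,0,0]},{"claw":1,"linear":[0.1,0,0],"rotation":[0,0,0]},{"claw":1,"linear":[0.1,0,0],"rotation":[0,0,0]},{"claw":1,"linear":[0.1,0,0],"rotation":[0,0,0]},{"claw":1,"linear":[0,0,0],"rotation":[0,0,0]}]'

```text
time: 19.45
position: [0.5495, 0.1013, 0.1313]
tool_rot: [-0.12, 1.571, 0.119]
ft_force: [-0.2, 0.2, -1.2]
grip_width: 0.181
```

Tip is 6 mm below the cover top with no force, so it is in the slot. Continue.

>>> play_rows --targets '[{"claw":1,"linear":[0.11,0,0],"rotation":[0,0,0]},{"claw":1,"linear":[0.11,0,0],"rotation":[0,0,0]},{"claw":1,"linear":[0.11,0,0],"rotation":[0,0,0]},{"claw":1,"linear":[0.11,0,0],"rotation":[0,0,0]},{"claw":1,"linear":[0.11,0,0],"rotation":[0,0,0]},{"claw":1,"linear":[0,0,0],"rotation":[0,0,0]}]'

```text
time: 19.95
position: [0.5494, 0.1013, 0.1159]
tool_rot: [-0.12, 1.571, 0.119]
ft_force: [0.1, 0.2, -1.8]
grip_width: 0.18
```

>>> play_rows --targets '[{"claw":1,"linear":[0.11,0,0],"rotation":[0,0,0]},{"claw":1,"linear":[0.06,0,0],"rotation":[0,0,0]},{"claw":1,"linear":[0,0,0],"rotation":[0,0,0]},{"claw":1,"linear":[0,0,0],"rotation":[0,0,0]},{"claw":1,"linear":[0,0,0],"rotation":[0,0,0]},{"claw":1,"linear":[0,0,0],"rotation":[0,0,0]}]'

```text
time: 20.45
position: [0.5495, 0.1013, 0.1112]
tool_rot: [-0.12, 1.571, 0.119]
ft_force: [-0.1, 0.7, -1.2]
grip_width: 0.178
```

```bash
python3 - <<'E'
from h import *
s=get_state();p=s['position'];R=cv2.Rodrigues(s['tool_rot'])[0];print(p,s['ft_force'],s['qd'].round(4),s['grip_width'],R[:,0].round(4))
S=get_image('scene');cv2.imwrite('pics/scene10.png',S)
k=7;x0,y0=290,160
a=cv2.resize(S[y0:y0+80,x0:x0+100],None,fx=k,fy=k,interpolation=cv2.INTER_CUBIC);cv2.imwrite('pics/c10.png',a)
E
```

```text
[0.54946016 0.10130088 0.1111616 ] [-0.11643172  0.74247175 -1.19945057] [ 0.0004 -0.0032 -0.0029 -0.0008  0.0012  0.001   0.0001] 0.17799470898912065 [-3.4e-03 -6.0e-04 -1.0e+00]
```

View pics/c10.png

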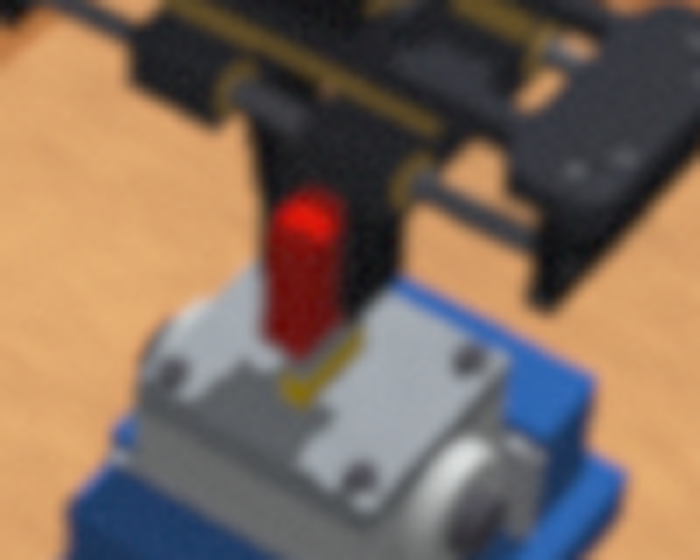

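The blade is in the slot: band at crop (295,385) cut by the cover, steel and red grip clear above it, no contact force, arm at rest. Handing in.

```bash
python3 -c "
from bench import *
print(close_job())"
```

```text
the job is handed in; nothing more can be done
None
```

The job is handed in at about 20.5 s. The housing is clamped, the handle is let go, and the blade is held in the slot. `close_job()` gave no verdict.

**Crank:** I turned it to its hard stop, with about 48 N at the handle by my estimate from the wrist force. After release the housing showed tight against the fixed jaw. I had no direct reading of the clamping force.

**Blade:** I lifted the red blade from the rack and lowered it through the slot.
- **Depth:** the tip is about 26 mm below the cover's top, worked out from the arm's pose. The last picture shows the cover crossing the yellow band and the red grip clear above it.
- **Position:** the blade lines up with the slot to about 1 mm by my estimate. The tool is within 0.2° of vertical.
- **Hold:** the fingers still hold the grip (about 15.5 mm opening), the arm is practically at rest, and no contact force showed beyond the blade's own weight.

**Failed or disagreed:** My first grasp of the handle closed on nothing. In the image the fingers end about 25 mm short of the reported TCP. I gripped deeper and allowed for this from then on.

**Not checked:** I made no separate final check of the pin, scraper, filter or wrench. I saw no sign of contact with them.

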